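# Put a pebble sample under the digital microscope

### The arm

A 6-joint arm with a two-finger parallel gripper is mounted at the origin on the work surface. World frame = base frame: x ahead of the robot, y to its left, z up, the work surface at z = 0. Lengths are in m, angles in degrees, forces in N, time in s.
With the tool pointing down it reaches from about 0.3 to 0.75 m from the base axis. Payload 8.5 kg.
Tool frame: the origin (TCP) lies on the centre line of the jaws, within the pads' length; the fingertips stand 19 mm ahead of it and the grasp point (between the pads) is the TCP; z points along the fingers, x is the direction in which the jaws open and shut, and the axes are right-handed (so a half turn about z gives the same grasp; the last joint's range is limited). The gripper opens to 85 mm and grips with 20 to 120 N. Pads are 22 mm wide; open, the fingers measure 114 mm over their backs; the gripper's body (76 mm by 85 mm) begins 54 mm behind the grasp point. The pads swing forward as they close: fully open they stand 13 mm farther back than shut.
Start: joints at [52.695, 21.807, 74.336, -0, 83.858, -12.336], TCP at [0.232, 0.499, 0.25] pointing down, gripper open.
Joint ranges: [-178.18, 178.18], [-50.72, 133.34], [12.68, 142.11], [-81.47, 261.47], [9.98, 163.14], [-165.26, 165.26]. Speed limits (degrees/s): [136.94, 136.94, 180, 180, 180, 180].

### API

Orientations are given as a 3x3 rotation matrix whose columns are the frame's x, y, z axes.
In Python, from rig import env, cams, order gives the robot as it stands.
- The arm moves only by the tool step_arm, never from a script. Its argument "steps" is a list of rows, each an object with "xyz": the shift along the tool's x, y, z normalised to -1 to 1, where 1 is 0.04 m, a list of three; "turn": the turn, a rotation vector about the tool's x, y, z normalised to -1 to 1, where 1 is 0.08 rad, a list of three; "gripper": the gripper command: -1 is shut, 1 is fully open, values between are in proportion. A call has 1 to 20 rows; each row shifts and turns the commanded pose from where the row before left it, along the tool's axes as they then stand; what a row does not reach is not made up. A row lasts 1/12 s, in which the tool goes at most 41.7 mm and 7.16 degrees, less where a joint would pass 70% of its speed; a pose out of reach is approached as far as the arm can. A call with a number of a shift or a turn outside -1 to 1 is refused whole. A call with a gripper value outside its range is refused whole. The fingers move at their own pace and stop on an object; "squeeze" is the grip in N (left out, the last holds). Time passes only in rows, so rows that do not move let the fingers close. It gives the time, the measured TCP pose, the force and the opening at its end, in the units of the state.
- env.observe(): the state, without advancing time (a new reading comes with each control period).
- cams.get_image(name): name is "side" or "top" or "wrist"; returns (picture, depth): 480x640x3 uint8, red, green, blue; 480x640 float32, m along the optical axis (not along the pixel's ray), 0 where there is no reading.
- cams.camera_info(name): a dict with "fx", "fy", "cx", "cy" (pixels), "extrinsics" (4x4, takes a point from camera to world coordinates). Camera axes: x right, y down, z forward; pixel columns grow to the right and rows downward; lengths in m; the calibration is good to about 2 mm. A picture is of the moment at which its call begins: read the wrist's pose just before it. camera_info takes no time and is no camera call; for the wrist camera it gives the pose at the moment of the call.
- order.close_job(): hands the job in, once; it reports no verdict.
The state is a dict: "time_s": time; "q": joint angles; "qvel": joint speeds; "joint_efforts": joint torques, N m; "position": TCP position; "tool_rot": TCP orientation; "ft_force": force on the tool from outside, world axes, zero at the start; "wrist_torque": the same for the moment, N m; "grip_width": finger opening in m.
Only numpy, scipy, OpenCV 4.12 (cv2) and the standard library are available. Lean on these libraries where they do the work, as an engineer would, in place of code of your own. Each camera call takes 0.05 s, during which the arm holds its last target. There are 200 camera calls.

### The job

Tip all six pebbles from the blue scoop into the round white dish, and hang the empty scoop on the orange peg of the rack by the eye in its handle. Then slide the dish along the table, without lifting or tipping it, until it stands centred under the lens of the digital microscope with all the pebbles in it. Do not bump the microscope or disturb the jar, petri dish and pipette.

Things in the scene. Friction and masses are not known exactly. Their poses are not given: they have to be found in the camera images.
- scoop: blue plastic scoop, 0.11 to 0.18 kg, flat on the table; origin under the pan's middle, z up, +x along the handle, -x out of the open mouth. Pan x -45 to 45 mm, 68 mm wide, side and back walls 28 mm high, 3 mm thick; no front wall, the floor's first 28 mm slope up 15 degrees to the lip, so pebbles stay in while it is level and roll out when it is pitched nose down about 50 degrees
- scoop_grip (a point): point in the scoop's handle at x = 85, z = 23 mm of the scoop, a good place to pinch. The handle is a straight bar 14 mm wide (y) and 10 mm high (z from 18 to 28 mm), from the back wall to x = 149 mm
- scoop_eye (a point): centre of the eye at the end of the scoop's handle (x = 164, z = 23 mm of the scoop): a flat ring 36 mm wide, 6 mm thick (z 20 to 26 mm), with a hole 24 mm wide whose axis is the scoop's z. Hung on the peg the scoop swings down freely
- scoop_nose (a point): middle of the scoop's front lip, over which the pebbles leave (x = -44.5 mm, z = 9 mm of the scoop)
- pebble0: brown or grey river pebble, a nearly round stone 17 mm thick and 21 mm long, 10 g; origin at its centre. It rolls easily. All six start in one layer in the pan of the scoop
- pebble1: brown or grey river pebble, a nearly round stone 17 mm thick and 21 mm long, 10 g; origin at its centre. It rolls easily. All six start in one layer in the pan of the scoop
- pebble2: brown or grey river pebble, a nearly round stone 17 mm thick and 21 mm long, 10 g; origin at its centre. It rolls easily. All six start in one layer in the pan of the scoop
- pebble3: brown or grey river pebble, a nearly round stone 17 mm thick and 21 mm long, 10 g; origin at its centre. It rolls easily. All six start in one layer in the pan of the scoop
- pebble4: brown or grey river pebble, a nearly round stone 17 mm thick and 21 mm long, 10 g; origin at its centre. It rolls easily. All six start in one layer in the pan of the scoop
- pebble5: brown or grey river pebble, a nearly round stone 17 mm thick and 21 mm long, 10 g; origin at its centre. It rolls easily. All six start in one layer in the pan of the scoop
- dish: round white plastic dish, 160 mm wide at the rim (156 at the foot), 35 mm high, wall 4 mm, floor 5 mm, 0.2 to 0.42 kg; origin under its centre. It stands loose on the table and slides when pushed; too wide to be grasped across
- rack: fixed tool rack: grey base plate 90 x 250 x 10 mm, two steel posts 12 mm thick at y = +110 and -110 mm, a steel crossbar 12 mm thick between them, its middle line 265 mm above the table, and one orange peg. Origin on the table under the middle of the base; -x is the side to which the peg points, roughly towards the robot
- peg_root (a point): where the orange peg starts, on the crossbar's middle line, 265 mm above the table. A scoop hung on the peg rests with its eye close to here
- peg_tip (a point): centre of the ball end of the peg. The peg is a straight round bar 8 mm thick with an 11 mm ball end; it runs from peg_root 41 mm towards -x of the rack and 35 mm up, 54 mm long, so it leans 40 degrees above level
- microscope: fixed digital microscope on a boom stand. Origin on the table under the lens, where a flush pale disc 180 mm wide with a black spot is marked. A white upright tube 36 mm wide hangs above, from 160 mm (lens end) to 280 mm up. A boom 262 mm up runs to a column at x = 170, y = -63 mm; base block 100 x 140 x 22 mm about x = 180, y = -60 mm, in its own axes
- lens (a point): centre of the lens end of the microscope tube, 160 mm above the microscope's origin
- jar: specimen jar with a blue lid, 54 mm wide, 60 mm high, 150 g, standing; origin under its centre. A bystander: leave it alone
- petri: closed pinkish petri dish, 58 mm wide, 16 mm high, 60 g; origin under its centre. A bystander: leave it alone
- pipette: blue and white pipette lying on the table along its own y axis, 220 mm long, up to 44 mm wide, 22 mm high, 120 g; origin on its underside at mid-length. A bystander: leave it alone
Things that resemble listed ones, but are neither listed nor needed, are in the scene too. What is meant by the dish is not black or green, and is the larger of those in its own colour.

How it is judged (in metres and radians):
On the way, in this order (a step that is already met when the one before it is completed fails the run):
1. all six pebbles lie in the dish (horizontal distance between each of pebble0, pebble1, pebble2, pebble3, pebble4, pebble5 and dish below 0.076 m and z of pebble0 in the frame of dish between 0 and 0.035 m and z of pebble1 in the frame of dish between 0 and 0.035 m and z of pebble2 in the frame of dish between 0 and 0.035 m and z of pebble3 in the frame of dish between 0 and 0.035 m and z of pebble4 in the frame of dish between 0 and 0.035 m and z of pebble5 in the frame of dish between 0 and 0.035 m), for 0.2 s.
2. the scoop hangs released by its eye on the peg (distance between scoop_eye and peg_root below 0.027 m and contact force between scoop and rack above 0.3 N and contact force between the fingers and scoop below 0.05 N and angle between scoop's own x axis and vertical below 0.6 rad and height (world z) of scoop_eye above 0.22 m), for 0.3 s.
3. the dish stands centred under the lens (horizontal distance between dish and microscope below 0.022 m and angle between dish's own z axis and vertical below 0.05 rad and height (world z) of dish below 0.006 m), for 0.2 s.
At the end, for the whole second after the job is handed in: All six pebbles are in the dish, the scoop hangs at rest by its eye on the peg (eye within 27 mm of the peg's root, handle within 0.6 rad of upright, nothing holding it), and the dish stands flat and still on the table with its centre within 22 mm of the point under the lens (all of step 1 and all of step 2 and all of step 3 and linear speed of scoop below 0.05 m/s and linear speed of dish below 0.01 m/s); the robot touches nothing.
It fails at once if the dish is lifted or tipped (height (world z) of dish above 0.015 m or angle between dish's own z axis and vertical above 0.3 rad).
It fails at once if the microscope is bumped (contact force between anything else and microscope above 5 N).
It fails at once if a bystander is moved more than 30 mm or tipped (distance of any of jar, petri, pipette from where it was at the start of the episode above 0.03 m or angle between jar's own z axis and vertical above 0.5 rad).
It also fails if it takes over 67 s, if anything falls off the work surface, if the arm or the gripper's body presses on something with over 40 N, if the wrist force passes 120 N, or if a joint passes its speed limit or range.

## Working session

There is one attempt and no reset: what is moved stays moved. The work goes in short steps, Python scripts to look and compute and a tool call to move; the robot and the scene stay as the last step left them, time stands still between calls to the robot, and variables do not carry over. Pictures are saved under pics/ and viewed, about 8 in all and at most 12, crops included, and the job is handed in when it is done.

Besides the shell and the picture viewer there is one more tool, called after "Call:" in YAML: its name, and indented under it one key for each argument. step_arm: Moves the arm, as the interface text tells. Scaled input: -1 to 1 covers 0.04 m each way for a shift and 0.08 rad each way for a turn. Its arguments: {"type":"object","properties":{"steps":{"type":"array"},"squeeze":{"type":"number"}},"required":["steps"]}

```bash
ls; mkdir -p pics; python3 - <<'E'
from rig import env,cams,order
import cv2,numpy as np
for n in ("side","top"):
    im,d=cams.get_image(n); cv2.imwrite(f"pics/{n}0.png",im[:,:,::-1]); np.savez(f"pics/{n}0.npz",im=im,d=d)
    c=cams.camera_info(n); print(n,c)
print(env.observe())
E
```

```text
pics
side {'fx': 498.77753283192334, 'fy': 498.77753283192334, 'cx': 314.2588251253001, 'cy': 238.30469960137833, 'extrinsics': array([[-0.99639284, -0.03411988,  0.0776991 ,  0.35253344],
       [-0.08431502,  0.50169858, -0.86092364,  1.01983699],
       [-0.00960692, -0.86436935, -0.50276569,  0.77452562],
       [ 0.        ,  0.        ,  0.        ,  1.        ]])}
top {'fx': 519.3970823083296, 'fy': 519.3970823083296, 'cx': 319.25893002834414, 'cy': 247.437512283479, 'extrinsics': array([[-2.08750286e-02, -9.81567665e-01,  1.89971449e-01,
         1.77313238e-01],
       [-9.99773968e-01,  2.12605997e-02, -8.38534509e-06,
         3.98671859e-02],
       [-4.03067615e-03, -1.89928684e-01, -9.81789615e-01,
         1.69133915e+00],
       [ 0.00000000e+00,  0.00000000e+00,  0.00000000e+00,
         1.00000000e+00]])}
{'time_s': 0.1, 'q': array([ 5.26957644e+01,  2.18378625e+01,  7.43773275e+01,  2.42649939e-04,
        8.38569057e+01, -1.23370725e+01]), 'qvel': array([-0.04850276, -0.08023856, -0.14334842, -0.07738769, -0.02302503,
       -0.03999835]), 'joint_efforts': array([ 5.03314077e-03, -4.49222982e+01, -2.31654739e+01, -2.05383476e-04,
        3.73330622e-03,  2.86585100e-05]), 'position': array([0.232031  , 0.49841847, 0.24978478]), 'tool_rot': array([[ 4.22098719e-01,  9.06549549e-01, -7.65942628e-04],
       [ 9.06549040e-01, -4.22099326e-01, -9.98341398e-04],
       [-1.22834981e-03, -2.72965929e-04, -9.99999208e-01]]), 'ft_force': array([0.07107994, 0.175901  , 0.30749775]), 'wrist_torque': array([-0.01298646,  0.09882401, -0.02369258]), 'grip_width': 0.08528639665921367}
```

View pics/top0.png

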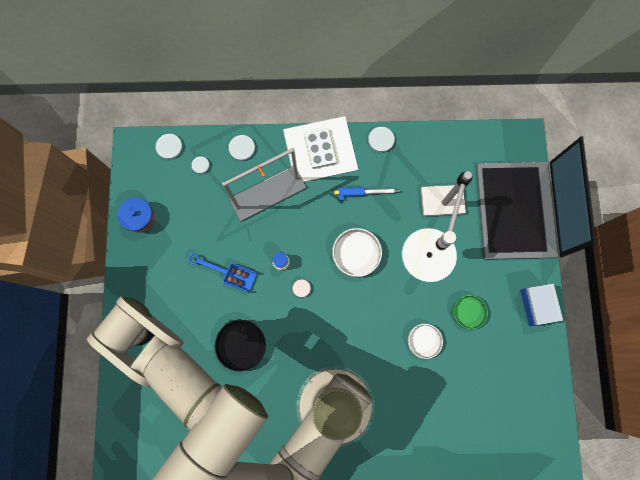

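View pics/side0.png

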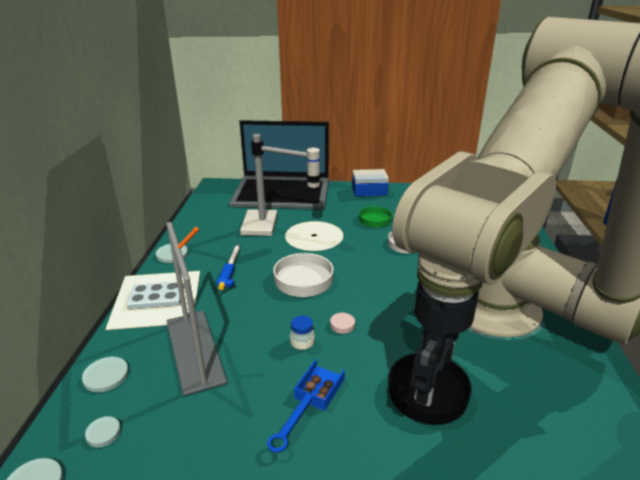

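```bash
cat > h.py <<'E'
import numpy as np,cv2
from rig import env,cams,order
def ray(ci,u,v):
    E=ci["extrinsics"];d=E[:3,:3]@np.array([(u-ci["cx"])/ci["fx"],(v-ci["cy"])/ci["fy"],1.]);return E[:3,3],d
def cast(ci,u,v,z):
    o,d=ray(ci,u,v);return o+d*(z-o[2])/d[2]
def meet(r1,r2):
    (o,d),(p,e)=r1,r2;s=np.linalg.lstsq(np.c_[d,-e],p-o,rcond=None)[0];a=o+d*s[0];b=p+e*s[1];return (a+b)/2,np.linalg.norm(a-b)
def blobs(m,amin=15):
    n,l,s,c=cv2.connectedComponentsWithStats(m.astype(np.uint8));return [(l==i,s[i],c[i]) for i in range(1,n) if s[i,4]>=amin]
def hsv(im): return cv2.cvtColor(im,cv2.COLOR_RGB2HSV).astype(int)
def row(dp=(0,0,0),g=0,R=None): pass
E
python3 - <<'E'
from h import *
for n in("top","side"):
    im=np.load(f"pics/{n}0.npz")["im"];ci=cams.camera_info(n);H=hsv(im);h,s,v=H[...,0],H[...,1],H[...,2]
    for nm,m,z in(("blue",(h>105)&(h<125)&(s>150)&(v>80),.023),("orange",(h<14)&(s>170)&(v>150),.28),("white",(s<50)&(v>165),.0),("black",(v<40),0)):
        for b,st,c in blobs(m,8):
            if st[4]>20000: continue
            print(n,nm,st,c.round(1),cast(ci,*c,z).round(3))
E
```

```text
top blue [339 187  26  14 228] [350.3 192.1] [ 0.686 -0.068  0.023]
top blue [118 198  34  33 884] [134.2 213.7] [0.628 0.651 0.023]
top blue [273 252  14  15 164] [279.5 259.1] [0.464 0.17  0.023]
top blue [188 254  69  38 607] [230.8 273.5] [0.42  0.328 0.023]
top blue [521 289  14  37 210] [527.2 307.2] [ 0.291 -0.62   0.023]
top orange [258 167   7   9  21] [261.2 171.3] [0.675 0.201 0.28 ]
top white [535  84  43  60 627] [558.4 105.2] [ 0.993 -0.806  0.   ]
top white [373  88   4   2   8] [374.5  88.5] [ 1.071 -0.167  0.   ]
top white [372  88  16  12  96] [379.8  94.5] [ 1.047 -0.184  0.   ]
top white [335  90   5   4  11] [336.9  91.4] [ 1.063 -0.034  0.   ]
top white [80 94  4  4 11] [81.1 95.1] [1.069 0.867 0.   ]
top white [507  99   4   3   9] [508.4 100.1] [ 1.016 -0.634  0.   ]
top white [165 101   7   3  11] [168.5 101.8] [1.037 0.558 0.   ]
top white [ 222  100  137   85 3463] [318.5 147.4] [0.856 0.035 0.   ]
top white [352 102   4   5  10] [353.5 104.1] [ 1.013 -0.091  0.   ]
top white [168 106   5   3  12] [169.8 106.9] [1.017 0.553 0.   ]
top white [290 106   7   7
[... 7527 characters left out ...]
ide black [180 198   7   9  10] [182.8 202.2] [ 0.959 -0.529  0.   ]
side black [171 208   9  13  20] [174.5 214.2] [ 0.959 -0.437  0.   ]
side black [147 227  19  28  54] [156.1 240.2] [ 0.958 -0.262  0.   ]
side black [555 236  44  26 569] [578.8 249.8] [-0.31  -0.292  0.   ]
side black [132 269   5   5  11] [134. 271.] [ 0.959 -0.091  0.   ]
side black [494 271   8   4  11] [496.9 272.5] [-0.044 -0.154  0.   ]
side black [ 388  280   93  145 7054] [433.8 363.6] [0.171 0.21  0.   ]
side black [594 282  19  18  42] [601.4 293. ] [-0.289 -0.078  0.   ]
side black [  0 298 115 168 702] [ 52.8 386.7] [0.958 0.335 0.   ]
side black [ 543  310   69   42 1097] [575.  332.1] [-0.167  0.083  0.   ]
```

```bash
python3 - <<'E'
import cv2,numpy as np
t=cv2.imread("pics/top0.png");s=cv2.imread("pics/side0.png")
a=cv2.resize(t[235:305,180:300],None,fx=5,fy=5,interpolation=cv2.INTER_CUBIC)[:300]
a=cv2.resize(t[240:300,180:300],(600,300),interpolation=cv2.INTER_CUBIC)
b=cv2.resize(t[140:200,215:335],(600,300),interpolation=cv2.INTER_CUBIC)
cv2.imwrite("pics/crop0.png",np.vstack([a,b]))
E
```

```text
(no output)
```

View pics/crop0.png

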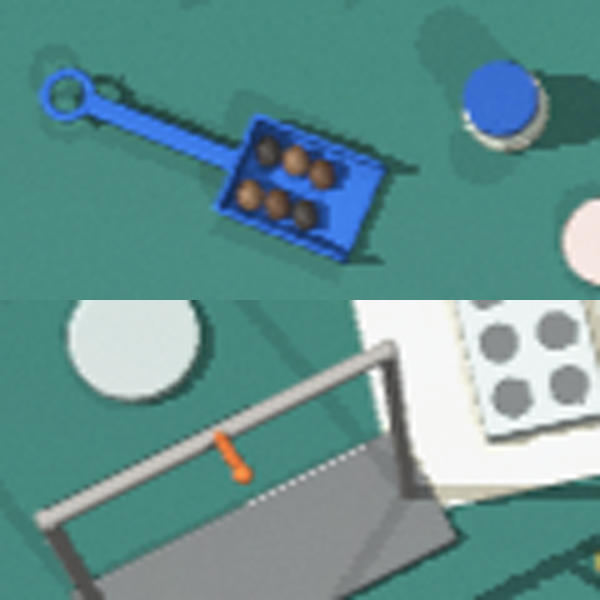

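Top view: the scoop's eye is at (193,259) and its nose to the right; dish (357,252), black spot (429,254), peg ball (263,175), peg root (259,167). In the side view the peg ball is near (195,231).

```bash
python3 - <<'E'
from h import *
T=np.load("pics/top0.npz")["im"];S=np.load("pics/side0.npz")["im"];ct=cams.camera_info("top");cs=cams.camera_info("side")
# scoop: handle top z~.028, eye .023
e=cast(ct,193.4,259.2,.026);c1=cast(ct,180+260/5,240+118/5,.028);c2=cast(ct,180+218/5,240+208/5,.028)
n1=cast(ct,180+385/5,240+165/5,.028);n2=cast(ct,180+345/5,240+262/5,.028)
print("eye",e,"corners",c1,c2,n1,n2,np.linalg.norm(c1-c2),np.linalg.norm(n1-n2))
m=(n1+n2)/2;b=(c1+c2)/2
for a in(b,m):
    d=e-a;print("yaw",np.degrees(np.arctan2(d[1],d[0])),np.linalg.norm(d))
# peg : orange mask extremes
pts={}
for n,im,roi in(("top",T,(160,182,250,272)),("side",S,(222,252,174,202))):
    H=hsv(im);h,s,v=H[...,0],H[...,1],H[...,2];mk=((h<16)&(s>130)&(v>120));k=np.zeros_like(mk);k[roi[0]:roi[1],roi[2]:roi[3]]=1;mk&=k
    y,x=np.nonzero(mk);P=np.c_[x,y].astype(float);mu=P.mean(0);w=np.linalg.svd(P-mu)[2][0];t=(P-mu)@w;print(n,len(P),mu+w*t.min(),mu+w*t.max());pts[n]=(mu+w*t.min(),mu+w*t.max())
for i in(0,1):
  for j in(0,1): print(i,j,meet(ray(ct,*pts["top"][i]),ray(cs,*pts["side"][j])))
print("root z.265 top",cast(ct,259,167.4,.265),"tip z.3",cast(ct,263.4,174.8,.30))
l=cast(ct,224,184,.271);r=cast(ct,293,149.4,.271);print("bar",l,r,(l+r)/2,np.linalg.norm(l-r))
# dish, spot
for n,im,ci,z in(("top",T,ct,.035),("side",S,cs,.035)):
    H=hsv(im);mk=(H[...,1]<60)&(H[...,2]>120);c0=(357,252) if n=="top" else(303,273)
    for b_,st,c in blobs(mk,300):
        if abs(c[0]-c0[0])<12 and abs(c[1]-c0[1])<12:
            cn=cv2.findContours(b_.astype(np.uint8),0,2)[0][0];W=np.array([cast(ci,*p[0],z)[:2] for p in cn]);
            if n=="side": W=W[W[:,1]<np.median(W[:,1])]
            A=np.c_[2*W,np.ones(len(W))];q=np.linalg.lstsq(A,(W**2).sum(1),rcond=None)[0];print("dish",n,q[:2],np.sqrt(q[2]+q[0]**2+q[1]**2))
    r=(slice(249,260),slice(424,435)) if n=="top" else (slice(231,240),slice(306,322))
    g=255-im.mean(2)[r];g=np.where(g>110,g,0);yy,xx=np.mgrid[r];print("spot",cast(ci,(g*xx).sum()/g.sum(),(g*yy).sum()/g.sum(),0))
print("col",cast(ct,443,200,.022))
E
```

```text
eye [0.4694337  0.45021277 0.026     ] corners [0.45189146 0.32401975 0.028     ] [0.39370626 0.35045875 0.028     ] [0.41937107 0.24282611 0.028     ] [0.35707736 0.26839269 0.028     ] 0.06391039118670341 0.06733614465358385
yaw 67.5694388757095 0.12223676127926239
yaw 67.34884905337681 0.210877814964456
top 26 [258.35702789 166.77162958] [263.89408305 175.42810597]
side 108 [196.77154496 227.74071869] [178.1466149  247.14075705]
0 0 (array([0.66409235, 0.20253295, 0.31488568]), np.float64(0.022675686357292984))
0 1 (array([0.69273693, 0.21002897, 0.27084048]), np.float64(0.0014283990904964642))
1 0 (array([0.65573417, 0.19063117, 0.30463872]), np.float64(0.00336112781501596))
1 1 (array([0.68408599, 0.19820849, 0.26043445]), np.float64(0.028677227313508788))
root z.265 top [0.69215906 0.20872029 0.265     ] tip z.3 [0.65744798 0.19220384 0.3       ]
bar [0.6424575  0.30789924 0.271     ] [0.74245374 0.10973815 0.271     ] [0.69245562 0.2088187  0.271     ] 0.2219618521117494
dish top [ 0.48065805 -0.08061598] 0.07952459583039843
spot [ 0.47321053 -0.32208203  0.        ]
dish side [ 0.48350628 -0.08404685] 0.08036585209007976
spot [ 0.47577445 -0.32813794  0.        ]
col [ 0.65222182 -0.37536718  0.022     ]
```

Call:
step_arm:
  steps:
    - {"xyz": [0,0,0.15],"turn": [0,0,0.957],"gripper": 1}
    - {"xyz": [0,0,0.15],"turn": [0,0,0.957],"gripper": 1}
    - {"xyz": [0,0,0.15],"turn": [0,0,0.957],"gripper": 1}
    - {"xyz": [0,0,0.15],"turn": [0,0,0.957],"gripper": 1}
    - {"xyz": [0,0,0.15],"turn": [0,0,0.957],"gripper": 1}
    - {"xyz": [0,0,0.15],"turn": [0,0,0.957],"gripper": 1}
    - {"xyz": [0,0,0.15],"turn": [0,0,0.957],"gripper": 1}
    - {"xyz": [0,0,0.15],"turn": [0,0,0.957],"gripper": 1}
    - {"xyz": [0,0,0.15],"turn": [0,0,0.957],"gripper": 1}
    - {"xyz": [0,0,0.15],"turn": [0,0,0.957],"gripper": 1}
    - {"xyz": [0,0,0.15],"turn": [0,0,0.957],"gripper": 1}
    - {"xyz": [0,0,0.15],"turn": [0,0,0.957],"gripper": 1}
    - {"xyz": [0,0,0.15],"turn": [0,0,0.957],"gripper": 1}
    - {"xyz": [0,0,0.15],"turn": [0,0,0.957],"gripper": 1}
    - {"xyz": [0,0,0.15],"turn": [0,0,0.957],"gripper": 1}
    - {"xyz": [0,0,0.15],"turn": [0,0,0.957],"gripper": 1}
    - {"xyz": [0,0,0.15],"turn": [0,0,0.957],"gripper": 1}
    - {"xyz": [0,0,0.15],"turn": [0,0,0.957],"gripper": 1}
    - {"xyz": [0,0,0.15],"turn": [0,0,0.957],"gripper": 1}
    - {"xyz": [0,0,0.15],"turn": [0,0,0.957],"gripper": 1}

```text
time_s: 1.77
position: [0.2321, 0.4984, 0.1297]
tool_rot: [[0.921, -0.389, -0.0], [-0.389, -0.921, -0.001], [-0.0, 0.001, -1.0]]
ft_force: [0.5, 0.0, -0.0]
grip_width: 0.0857
```

```bash
cat >> h.py <<'E'
import json,os
from scipy.spatial.transform import Rotation as Ro
def log():
    o=env.observe();f="log.json";L=json.load(open(f)) if os.path.exists(f) else []
    L.append([list(o["q"]),list(o["position"]),np.array(o["tool_rot"]).tolist()]);json.dump(L,open(f,"w"));return o
def to(p,R=None,o=None):
    "rest of way to pose p,R in tool units"
    o=o or env.observe();R0=np.array(o["tool_rot"]);d=R0.T@(np.array(p)-o["position"])/.04
    w=np.zeros(3) if R is None else Ro.from_matrix(R0.T@R).as_rotvec()/.08
    return d.round(2),w.round(2)
E
python3 - <<'E'
from h import *
json.dump([[[52.6957644,21.8378625,74.3773275,0,83.8569057,-12.3370725],[0.232031,0.49841847,0.24978478],[[.422,.9065,0],[.9065,-.422,0],[0,0,-1]]]],open("log.json","w"))
o=log();print(o["q"],o["position"],o["tool_rot"].round(3),o["time_s"]);print(to([.439,.377,.13]))
E
```

```text
[5.26944220e+01 2.85001754e+01 8.49108170e+01 1.33076278e-04
 6.66319538e+01 7.56133146e+01] [0.23205749 0.49843165 0.12970983] [[ 0.921 -0.389 -0.   ]
 [-0.389 -0.921 -0.001]
 [-0.     0.001 -1.   ]] 1.7667
(array([ 5.95,  0.78, -0.01]), array([0., 0., 0.]))
```

Call:
step_arm:
  steps:
    - {"xyz": [0.595,0.078,0],"turn": [0,0,0],"gripper": 1}
    - {"xyz": [0.595,0.078,0],"turn": [0,0,0],"gripper": 1}
    - {"xyz": [0.595,0.078,0],"turn": [0,0,0],"gripper": 1}
    - {"xyz": [0.595,0.078,0],"turn": [0,0,0],"gripper": 1}
    - {"xyz": [0.595,0.078,0],"turn": [0,0,0],"gripper": 1}
    - {"xyz": [0.595,0.078,0],"turn": [0,0,0],"gripper": 1}
    - {"xyz": [0.595,0.078,0],"turn": [0,0,0],"gripper": 1}
    - {"xyz": [0.595,0.078,0],"turn": [0,0,0],"gripper": 1}
    - {"xyz": [0.595,0.078,0],"turn": [0,0,0],"gripper": 1}
    - {"xyz": [0.595,0.078,0],"turn": [0,0,0],"gripper": 1}
    - {"xyz": [0,0,0],"turn": [0,0,0],"gripper": 1}

```text
time_s: 2.68
position: [0.4429, 0.376, 0.1299]
tool_rot: [[0.921, -0.389, 0.001], [-0.389, -0.921, -0.0], [0.001, 0.0, -1.0]]
ft_force: [-1.0, 0.2, 0.9]
grip_width: 0.0855
```

```bash
python3 - <<'E'
from h import *
o=log();print(o["q"].round(2),o["position"],to([.439,.377,.025]))
im,d=cams.get_image("wrist");cv2.imwrite("pics/w1.png",im[:,:,::-1])
ci=cams.camera_info("wrist");print(ci["extrinsics"].round(3))
H=hsv(im);mk=(H[...,0]>105)&(H[...,0]<125)&(H[...,1]>150)&(H[...,2]>80)
# handle centreline: blue points at z .028 projected in predicted scoop frame
y,x=np.nonzero(mk);P=np.array([cast(ci,a,b,.028)[:2] for a,b in zip(x[::5],y[::5])])
u=np.array([.384,.923]);v=np.array([-.923,.384]);Q=P-[.406,.299];a=Q@u;b=Q@v
for lo in(55,65,75,85,95,105,115,125,135,145,155,165,175):
    k=(a*1000>lo)&(a*1000<lo+10)&(abs(b)<.04)
    if k.any(): print(lo,(b[k].min()*1e3).round(1),(b[k].max()*1e3).round(1),k.sum())
E
```

```text
[ 2.868e+01  3.115e+01  7.974e+01 -5.000e-02  6.907e+01  5.159e+01] [0.44289771 0.37596299 0.12990804] (array([-0.1 ,  0.01,  2.62]), array([0., 0., 0.]))
[[ 0.922 -0.371 -0.114  0.47 ]
 [-0.388 -0.881 -0.272  0.446]
 [ 0.     0.295 -0.956  0.253]
 [ 0.     0.     0.     1.   ]]
55 -30.3 30.5 155
65 -5.3 4.7 56
75 -6.6 6.5 59
85 -6.6 6.4 63
95 -7.3 6.2 65
105 -7.3 6.1 67
115 -7.2 5.9 69
125 -7.2 6.3 77
135 -7.2 6.2 73
145 -12.5 10.1 99
155 -17.1 15.2 78
165 -17.7 16.3 74
175 -12.9 13.1 98
```

View pics/w1.png

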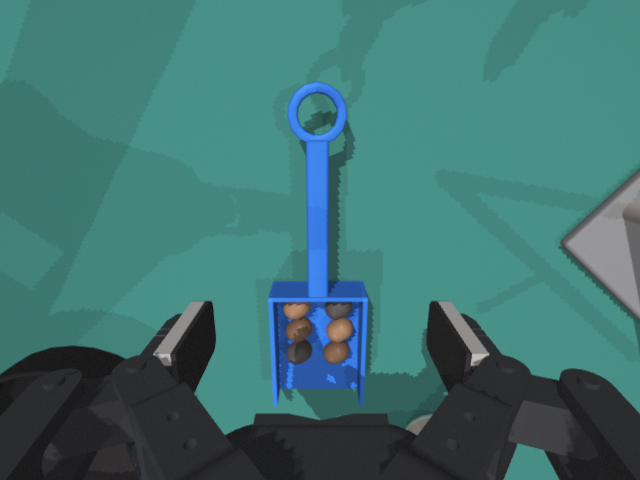

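Call:
step_arm:
  steps:
    - {"xyz": [-0.02,0,0],"turn": [-0.873,0,0],"gripper": 1}
    - {"xyz": [-0.02,0,0],"turn": [-0.873,0,0],"gripper": 1}
    - {"xyz": [-0.02,0,0],"turn": [-0.873,0,0],"gripper": 1}
    - {"xyz": [-0.02,0,0],"turn": [-0.873,0,0],"gripper": 1}
    - {"xyz": [-0.02,0,0],"turn": [-0.873,0,0],"gripper": 1}
    - {"xyz": [0,-0.111,0.305],"turn": [0,0,0],"gripper": 1}
    - {"xyz": [0,-0.111,0.305],"turn": [0,0,0],"gripper": 1}
    - {"xyz": [0,-0.111,0.305],"turn": [0,0,0],"gripper": 1}
    - {"xyz": [0,-0.111,0.305],"turn": [0,0,0],"gripper": 1}
    - {"xyz": [0,-0.111,0.305],"turn": [0,0,0],"gripper": 1}
    - {"xyz": [0,-0.111,0.305],"turn": [0,0,0],"gripper": 1}
    - {"xyz": [0,-0.111,0.305],"turn": [0,0,0],"gripper": 1}
    - {"xyz": [0,0,0],"turn": [0,0,0],"gripper": 1}

```text
time_s: 3.82
position: [0.4341, 0.3793, 0.0371]
tool_rot: [[0.923, -0.36, -0.136], [-0.385, -0.866, -0.318], [-0.003, 0.346, -0.938]]
ft_force: [0.4, -0.6, 0.9]
grip_width: 0.0855
```

```bash
python3 - <<'E'
from h import *
o=log();print(o["q"].round(2),o["position"],to([.439,.377,.026]))
L=json.load(open("log.json"))
from scipy.optimize import least_squares
def fk(p,q):
    L2,L3,H,T,D,a,yo=p;q1,q2,q3,q4,q5,q6=np.radians(q)
    W=Ro.from_euler('z',q1)*Ro.from_euler('y',q2+q3)
    c=Ro.from_euler('z',q1).apply([L2*np.sin(q2),D,H+L2*np.cos(q2)])+W.apply([a,0,L3])
    w=W*Ro.from_euler('z',q4)*Ro.from_euler('y',q5)
    R=w*Ro.from_euler('z',q6)*Ro.from_euler('z',np.pi)
    return c+w.apply([0,yo,T]),R.as_matrix()
for q,p,R in L: print((fk([.41,.37,.135,.3,.117,0,0],q)[1]-np.array(R)).round(2).tolist())
r=least_squares(lambda p:np.r_[np.concatenate([fk(p,q)[0]-x for q,x,R in L]),1e-3*(p-[.41,.37,.135,.3,.117,0,0])],[.41,.37,.135,.3,.117,0,0]);print(r.x.round(4),np.abs(r.fun[:-7]).max())
E
```

```text
[ 33.92  44.5   72.77 -11.02  80.09  60.1 ] [0.43406431 0.37933537 0.03709404] (array([ 0.14, -0.09,  0.26]), array([0., 0., 0.]))
[[0.0, 0.0, -0.0], [0.0, -0.0, -0.0], [-0.0, -0.0, 0.0]]
[[-0.0, -0.0, -0.0], [-0.0, 0.0, -0.0], [0.0, 0.0, -0.0]]
[[0.0, -0.0, 0.0], [-0.0, -0.0, -0.0], [0.0, 0.0, -0.0]]
[[0.0, -0.0, -0.0], [-0.0, 0.0, -0.0], [-0.0, 0.0, 0.0]]
[0.5371 0.3508 0.1301 0.2385 0.1175 0.103  0.    ] 9.31372773738115e-07
```

Call:
step_arm:
  squeeze: 90
  steps:
    - {"xyz": [0.07,-0.045,0.13],"turn": [0,0,0],"gripper": 1}
    - {"xyz": [0.07,-0.045,0.13],"turn": [0,0,0],"gripper": 1}
    - {"xyz": [0,0,0],"turn": [0,0,0],"gripper": -1}
    - {"xyz": [0,0,0],"turn": [0,0,0],"gripper": -1}
    - {"xyz": [0,0,0],"turn": [0,0,0],"gripper": -1}
    - {"xyz": [0,0,0],"turn": [0,0,0],"gripper": -1}
    - {"xyz": [0,0,0],"turn": [0,0,0],"gripper": -1}
    - {"xyz": [0,0,0],"turn": [0,0,0],"gripper": -1}
    - {"xyz": [0,0,0],"turn": [0,0,0],"gripper": -1}
    - {"xyz": [0,0,0],"turn": [0,0,0],"gripper": -1}

```text
time_s: 4.65
position: [0.4412, 0.3773, 0.0288]
tool_rot: [[0.923, -0.363, -0.132], [-0.386, -0.867, -0.315], [0.0, 0.342, -0.94]]
ft_force: [0.7, 0.1, 3.0]
grip_width: 0.0119
```

```bash
cat > plan.py <<'E'
from h import *
from scipy.optimize import least_squares
def fk(p,q):
    L2,L3,H,T,D,a,yo=p;q1,q2,q3,q4,q5,q6=np.radians(q)
    W=Ro.from_euler('z',q1)*Ro.from_euler('y',q2+q3)
    c=Ro.from_euler('z',q1).apply([L2*np.sin(q2),D,H+L2*np.cos(q2)])+W.apply([a,0,L3])
    w=W*Ro.from_euler('z',q4)*Ro.from_euler('y',q5)
    return c+w.apply([0,yo,T]),(w*Ro.from_euler('z',q6+np.pi)).as_matrix()
P0=np.array([.41,.37,.135,.3,.117,0,0])
def fit():
    L=json.load(open("log.json"));return least_squares(lambda p:np.r_[np.concatenate([fk(p,q)[0]-x for q,x,R in L]),1e-4*(p-P0)],P0).x
lo=np.array([-178.18,-50.72,12.68,-81.47,9.98,-165.26]);hi=np.array([178.18,133.34,142.11,261.47,163.14,165.26])
def ik(p,pos,R,q0):
    def f(q):
        x,r=fk(p,q);return np.r_[(x-pos)*5,Ro.from_matrix(R.T@r).as_rotvec()]
    r=least_squares(f,np.clip(q0,lo+.1,hi-.1),bounds=(lo,hi),x_scale=50.);return r.x,np.abs(r.fun).max()
# scoop pose from its x,z ; grasp (tool in scoop): tilt 20deg
A=np.radians(20)
G=np.c_[[0,-1,0],[-np.cos(A),0,np.sin(A)],[-np.sin(A),0,-np.cos(A)]]  # tool axes in scoop frame
def scoopR(yaw,pitch): # pitch>0 nose down ; yaw of handle direction
    return (Ro.from_euler('z',yaw,degrees=True)*Ro.from_euler('y',-pitch,degrees=True)).as_matrix()
E
python3 - <<'E'
from plan import *
o=log();print(o["position"],o["grip_width"],o["ft_force"]);p=fit();print(p.round(4))
R=np.array(o["tool_rot"]);print((R-scoopR(67.1,0)@G).round(2))
D=np.array([.482,-.082,.075])
for yaw in range(-90,280,15):
    s=[]
    for pitch in(0,60):
        S=scoopR(yaw,pitch);t=D+S@np.array([.130,0,.017]) 
        x,e=ik(p,t,S@G,o["q"] if pitch==0 else x);s.append((x.round(0).tolist(),round(e,3)))
    print(yaw,s)
E
```

```text
[0.44119992 0.37726175 0.02879677] 0.011905707699622257 [0.73441724 0.14147567 2.99124135]
[ 0.5371  0.3508  0.1301  0.2385  0.1175  0.103  -0.    ]
[[ 0.  0.  0.]
 [ 0. -0. -0.]
 [ 0. -0. -0.]]
-90 [([-43.0, 34.0, 86.0, 15.0, 75.0, 131.0], np.float64(0.0)), ([-18.0, 19.0, 93.0, -31.0, 61.0, 165.0], np.float64(0.188))]
-75 [([-39.0, 37.0, 78.0, 12.0, 81.0, 122.0], np.float64(0.0)), ([-16.0, 18.0, 97.0, -37.0, 51.0, 165.0], np.float64(0.099))]
-60 [([-35.0, 40.0, 72.0, 8.0, 87.0, 113.0], np.float64(0.0)), ([-15.0, 17.0, 102.0, -45.0, 39.0, 165.0], np.float64(0.006))]
-45 [([-30.0, 43.0, 66.0, 5.0, 91.0, 104.0], np.float64(0.0)), ([-18.0, 16.0, 105.0, -39.0, 28.0, 147.0], np.float64(0.0))]
-30 [([-26.0, 44.0, 62.0, 2.0, 93.0, 94.0], np.float64(0.0)), ([-22.0, 14.0, 108.0, -16.0, 19.0, 112.0], np.float64(0.0))]
-15 [([-21.0, 45.0, 61.0, -2.0, 94.0, 84.0], np.float64(0.0)), ([-26.0, 14.0, 109.0, 21.0, 20.0, 62.0], np.float64(0.0))]
0 [([-16.0, 45.0, 61.0, -6.0, 93.0, 74.0], np.float64(0.0)), ([-30.0, 14.0, 108.0, 42.0, 29.0, 28.0], np.float64(0.0))]
15 [([-12.0, 44.0, 63.0, -9.0, 91.0, 6
[... 1502 characters left out ...]
, ([-17.0, 31.0, 78.0, -21.0, 105.0, -121.0], np.float64(0.0))]
210 [([-42.0, 17.0, 115.0, 13.0, 44.0, -165.0], np.float64(0.175)), ([-15.0, 30.0, 80.0, -27.0, 99.0, -132.0], np.float64(0.0))]
225 [([-39.0, 21.0, 108.0, 4.0, 48.0, -165.0], np.float64(0.282)), ([-13.0, 28.0, 83.0, -33.0, 92.0, -142.0], np.float64(0.0))]
240 [([-35.0, 24.0, 102.0, -4.0, 51.0, -165.0], np.float64(0.39)), ([-12.0, 26.0, 87.0, -38.0, 83.0, -152.0], np.float64(0.0))]
255 [([-47.0, 30.0, 94.0, 18.0, 68.0, 139.0], np.float64(0.0)), ([-20.0, 19.0, 89.0, -26.0, 70.0, 165.0], np.float64(0.306))]
270 [([-43.0, 34.0, 86.0, 15.0, 75.0, 131.0], np.float64(0.0)), ([-18.0, 19.0, 93.0, -31.0, 61.0, 165.0], np.float64(0.188))]
```

Call:
step_arm:
  steps:
    - {"xyz": [0,0.034,-0.094],"turn": [0,0,0],"gripper": -1}
    - {"xyz": [0,0.068,-0.188],"turn": [0,0,0],"gripper": -1}
    - {"xyz": [0,0.103,-0.282],"turn": [0,0,0],"gripper": -1}
    - {"xyz": [0,0.12,-0.329],"turn": [0,0,0],"gripper": -1}
    - {"xyz": [0,0.137,-0.376],"turn": [0,0,0],"gripper": -1}
    - {"xyz": [0,0.137,-0.376],"turn": [0,0,0],"gripper": -1}
    - {"xyz": [0,0.137,-0.376],"turn": [0,0,0],"gripper": -1}
    - {"xyz": [0,0.137,-0.376],"turn": [0,0,0],"gripper": -1}
    - {"xyz": [0,0.12,-0.329],"turn": [0,0,0],"gripper": -1}
    - {"xyz": [0,0.086,-0.235],"turn": [0,0,0],"gripper": -1}
    - {"xyz": [0,0.051,-0.141],"turn": [0,0,0],"gripper": -1}
    - {"xyz": [0,0.027,-0.075],"turn": [0,0,0],"gripper": -1}
    - {"xyz": [0,0,0],"turn": [0,0,0],"gripper": -1}

```text
time_s: 5.73
position: [0.4411, 0.3772, 0.1641]
tool_rot: [[0.923, -0.363, -0.132], [-0.386, -0.867, -0.315], [0.0, 0.342, -0.94]]
ft_force: [0.6, 0.2, -1.4]
grip_width: 0.0118
```

```bash
python3 - <<'E'
from h import *
o=log();print(o["q"].round(1),o["position"],o["grip_width"],o["ft_force"],to([.441,.05,.16]))
im,d=cams.get_image("side");cv2.imwrite("pics/s1.png",cv2.resize(im[150:470,150:570,::-1],(800,610))[:600])
im,d=cams.get_image("top");cv2.imwrite("pics/t1.png",im[:,:,::-1])
E
```

```text
[ 33.4  36.7  65.1 -11.   94.9  56.8] [0.44111271 0.37716814 0.16408805] 0.01181517153271777 [ 0.56011969  0.20833887 -1.37634378] (array([3.15, 7.06, 2.68]), array([0., 0., 0.]))
```

View pics/s1.png

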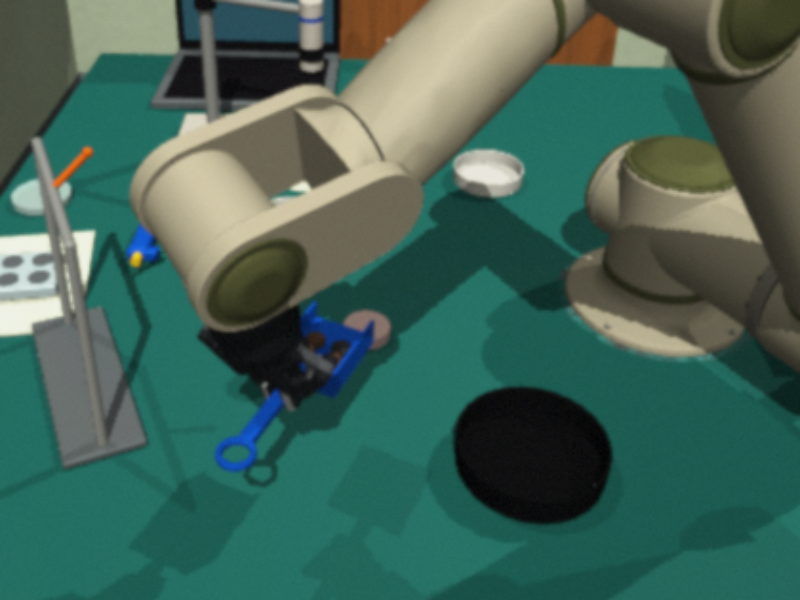

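The scoop (crop ~(290,390)) is held level, and pebbles are visible in the pan.

Call:
step_arm:
  steps:
    - {"xyz": [0.046,0.104,0.038],"turn": [0,0,0],"gripper": -1}
    - {"xyz": [0.096,0.217,0.079],"turn": [0,0,0],"gripper": -1}
    - {"xyz": [0.147,0.329,0.12],"turn": [0,0,0],"gripper": -1}
    - {"xyz": [0.193,0.433,0.158],"turn": [0,0,0],"gripper": -1}
    - {"xyz": [0.193,0.433,0.158],"turn": [0,0,0],"gripper": -1}
    - {"xyz": [0.193,0.433,0.158],"turn": [0,0,0],"gripper": -1}
    - {"xyz": [0.193,0.433,0.158],"turn": [0,0,0],"gripper": -1}
    - {"xyz": [0.193,0.433,0.158],"turn": [0,0,0],"gripper": -1}
    - {"xyz": [0.193,0.433,0.158],"turn": [0,0,0],"gripper": -1}
    - {"xyz": [0.193,0.433,0.158],"turn": [0,0,0],"gripper": -1}
    - {"xyz": [0.193,0.433,0.158],"turn": [0,0,0],"gripper": -1}
    - {"xyz": [0.193,0.433,0.158],"turn": [0,0,0],"gripper": -1}
    - {"xyz": [0.193,0.433,0.158],"turn": [0,0,0],"gripper": -1}
    - {"xyz": [0.193,0.433,0.158],"turn": [0,0,0],"gripper": -1}
    - {"xyz": [0.193,0.433,0.158],"turn": [0,0,0],"gripper": -1}
    - {"xyz": [0.193,0.433,0.158],"turn": [0,0,0],"gripper": -1}
    - {"xyz": [0.154,0.347,0.126],"turn": [0,0,0],"gripper": -1}
    - {"xyz": [0.108,0.243,0.088],"turn": [0,0,0],"gripper": -1}
    - {"xyz": [0.062,0.139,0.05],"turn": [0,0,0],"gripper": -1}
    - {"xyz": [0.031,0.069,0.025],"turn": [0,0,0],"gripper": -1}

```text
time_s: 7.5
position: [0.4409, 0.0497, 0.1635]
tool_rot: [[0.922, -0.363, -0.133], [-0.387, -0.867, -0.315], [-0.0, 0.342, -0.94]]
ft_force: [-0.3, 0.5, -3.0]
grip_width: 0.0122
```

Call:
step_arm:
  steps:
    - {"xyz": [0,0,0],"turn": [0,-0.08,0.22],"gripper": -1}
    - {"xyz": [0,0,0],"turn": [0,-0.15,0.41],"gripper": -1}
    - {"xyz": [0,0,0],"turn": [0,-0.22,0.605],"gripper": -1}
    - {"xyz": [0,0,0],"turn": [0,-0.22,0.605],"gripper": -1}
    - {"xyz": [0,0,0],"turn": [0,-0.22,0.605],"gripper": -1}
    - {"xyz": [0,0,0],"turn": [0,-0.22,0.605],"gripper": -1}
    - {"xyz": [0,0,0],"turn": [0,-0.22,0.605],"gripper": -1}
    - {"xyz": [0,0,0],"turn": [0,-0.22,0.605],"gripper": -1}
    - {"xyz": [0,0,0],"turn": [0,-0.22,0.605],"gripper": -1}
    - {"xyz": [0,0,0],"turn": [0,-0.22,0.605],"gripper": -1}
    - {"xyz": [0,0,0],"turn": [0,-0.22,0.605],"gripper": -1}
    - {"xyz": [0,0,0],"turn": [0,-0.22,0.605],"gripper": -1}
    - {"xyz": [0,0,0],"turn": [0,-0.22,0.605],"gripper": -1}
    - {"xyz": [0,0,0],"turn": [0,-0.22,0.605],"gripper": -1}
    - {"xyz": [0,0,0],"turn": [0,-0.22,0.605],"gripper": -1}
    - {"xyz": [0,0,0],"turn": [0,-0.22,0.605],"gripper": -1}
    - {"xyz": [0,0,0],"turn": [0,-0.22,0.605],"gripper": -1}
    - {"xyz": [0,0,0],"turn": [0,-0.22,0.605],"gripper": -1}
    - {"xyz": [0,0,0],"turn": [0,-0.15,0.41],"gripper": -1}
    - {"xyz": [0,0,0],"turn": [0,-0.08,0.22],"gripper": -1}

```text
time_s: 9.17
position: [0.4413, 0.051, 0.1635]
tool_rot: [[0.239, -0.912, -0.332], [-0.971, -0.225, -0.082], [0.0, 0.342, -0.94]]
ft_force: [0.2, 0.2, -1.5]
grip_width: 0.0117
```

```bash
python3 - <<'E'
from plan import *
o=log();p=fit();print(o["time_s"],o["q"].round(1),o["position"],o["grip_width"],p.round(4));R=np.array(o["tool_rot"]);S=R@G.T
print("scoop R",S.round(3));yaw=np.degrees(np.arctan2(S[1,0],S[0,0]));print(yaw)
c=np.cos(np.radians(yaw));s=np.sin(np.radians(yaw));N=np.array([.487,-.081,.085]);t=N+scoopR(yaw,0)@[.1303,0,.0198]
print(t,to(t,scoopR(yaw,0)@G));print("R",R.round(3))
x=o["q"]
for k in np.linspace(0,1,6):
    pi=62*k;n=np.array([.487,-.081,.085-.04*k]);SS=scoopR(yaw,pi);x,e=ik(p,n+SS@[.1303,0,.0198],SS@G,x);print(round(pi),(n+SS@[.1303,0,.0198]).round(3),x.round(1),e.round(4))
E
```

```text
9.1667 [-5.2 25.  87.4 -6.4 86.5 72.4] [0.44130694 0.05103221 0.16349062] 0.011728012482199483 [ 0.5371  0.3508  0.1301  0.2385  0.1175  0.103  -0.    ]
scoop R [[ 0.971 -0.239 -0.   ]
 [ 0.239  0.971  0.   ]
 [-0.    -0.     1.   ]]
13.855339144566205
[ 0.61350872 -0.04979689  0.1048    ] (array([ 3.48, -3.86,  0.16]), array([ 0., -0., -0.]))
R [[ 0.239 -0.912 -0.332]
 [-0.971 -0.225 -0.082]
 [ 0.     0.342 -0.94 ]]
0 [ 0.614 -0.05   0.105] [-12.3  43.7  61.2  -8.7  93.2  64.8] 0.0
12 [ 0.606 -0.052  0.124] [-14.6  36.8  70.   -3.7  80.   62.4] 0.0
25 [ 0.594 -0.055  0.142] [-17.6  30.2  79.5   2.7  66.2  57.5] 0.0
37 [ 0.576 -0.059  0.156] [-21.7  24.3  89.6  12.5  52.6  48. ] 0.0
50 [ 0.554 -0.064  0.165] [-27.   19.6 100.1  29.6  40.9  29.8] 0.0
62 [ 0.529 -0.071  0.169] [-33.7  17.1 110.8  58.   35.6  -1.5] 0.0
```

Call:
step_arm:
  steps:
    - {"xyz": [0.067,-0.074,0.003],"turn": [0,0,0],"gripper": -1}
    - {"xyz": [0.134,-0.148,0.006],"turn": [0,0,0],"gripper": -1}
    - {"xyz": [0.201,-0.223,0.009],"turn": [0,0,0],"gripper": -1}
    - {"xyz": [0.268,-0.297,0.012],"turn": [0,0,0],"gripper": -1}
    - {"xyz": [0.268,-0.297,0.012],"turn": [0,0,0],"gripper": -1}
    - {"xyz": [0.268,-0.297,0.012],"turn": [0,0,0],"gripper": -1}
    - {"xyz": [0.268,-0.297,0.012],"turn": [0,0,0],"gripper": -1}
    - {"xyz": [0.268,-0.297,0.012],"turn": [0,0,0],"gripper": -1}
    - {"xyz": [0.268,-0.297,0.012],"turn": [0,0,0],"gripper": -1}
    - {"xyz": [0.268,-0.297,0.012],"turn": [0,0,0],"gripper": -1}
    - {"xyz": [0.268,-0.297,0.012],"turn": [0,0,0],"gripper": -1}
    - {"xyz": [0.268,-0.297,0.012],"turn": [0,0,0],"gripper": -1}
    - {"xyz": [0.268,-0.297,0.012],"turn": [0,0,0],"gripper": -1}
    - {"xyz": [0.201,-0.223,0.009],"turn": [0,0,0],"gripper": -1}
    - {"xyz": [0.134,-0.148,0.006],"turn": [0,0,0],"gripper": -1}
    - {"xyz": [0.067,-0.074,0.003],"turn": [0,0,0],"gripper": -1}
    - {"xyz": [0,0,0],"turn": [0,0,0],"gripper": -1}
    - {"xyz": [0,0,0],"turn": [0,0,0],"gripper": -1}

```text
time_s: 10.67
position: [0.6133, -0.0502, 0.1048]
tool_rot: [[0.241, -0.912, -0.332], [-0.971, -0.227, -0.083], [-0.0, 0.342, -0.94]]
ft_force: [-0.3, -0.7, -1.8]
grip_width: 0.0117
```

```bash
python3 - <<'E'
from plan import *
o=log();R=np.array(o["tool_rot"]);S=R@G.T;print(o["time_s"],o["position"],"nose",o["position"]-S@[.1303,0,.0198])
im,d=cams.get_image("top");cv2.imwrite("pics/t2.png",cv2.resize(im[170:330,250:470,::-1],(800,580)))
E
```

```text
10.6667 [ 0.61333454 -0.05019841  0.10477239] nose [ 0.48686958 -0.08161296  0.08502727]
```

View pics/t2.png

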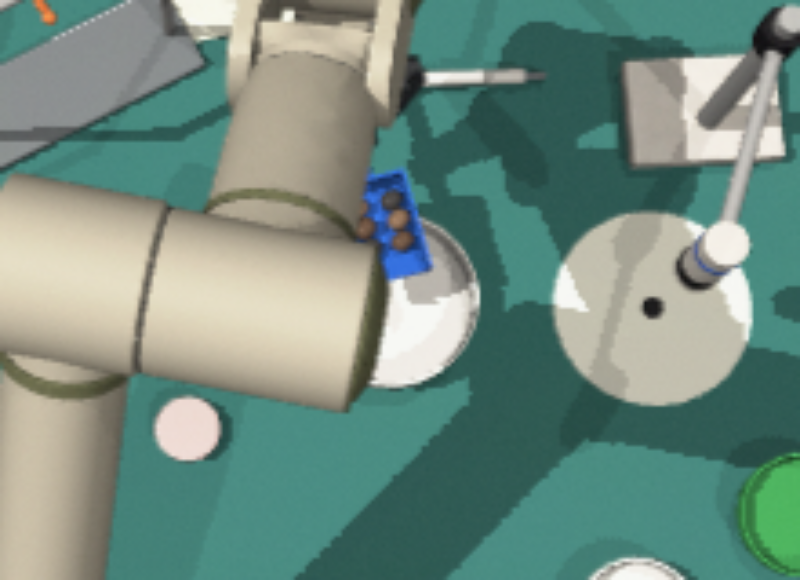

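The pan with its pebbles sits over the dish (nose lip at crop (410,273), dish centre ≈(391,305)). Now I'll pitch it.

Call:
step_arm:
  steps:
    - {"xyz": [0,0.064,-0.04],"turn": [0.6,0,0],"gripper": -1}
    - {"xyz": [0,0.064,-0.04],"turn": [0.6,0,0],"gripper": -1}
    - {"xyz": [0,0.064,-0.04],"turn": [0.6,0,0],"gripper": -1}
    - {"xyz": [0,0.064,-0.04],"turn": [0.6,0,0],"gripper": -1}
    - {"xyz": [0,0.064,-0.04],"turn": [0.6,0,0],"gripper": -1}
    - {"xyz": [0,0.064,-0.04],"turn": [0.6,0,0],"gripper": -1}
    - {"xyz": [0,0.064,-0.04],"turn": [0.6,0,0],"gripper": -1}
    - {"xyz": [0,0.064,-0.04],"turn": [0.6,0,0],"gripper": -1}
    - {"xyz": [0,0.064,-0.04],"turn": [0.6,0,0],"gripper": -1}
    - {"xyz": [0,0.064,-0.04],"turn": [0.6,0,0],"gripper": -1}

```text
time_s: 11.55
position: [0.5906, -0.0554, 0.1247]
tool_rot: [[0.241, -0.962, 0.129], [-0.97, -0.239, 0.031], [0.001, -0.133, -0.991]]
ft_force: [-0.4, -0.1, -1.9]
grip_width: 0.0117
```

```bash
python3 - <<'E'
from plan import *
o=log();R=np.array(o["tool_rot"]);S=R@G.T;print(o["time_s"],o["q"].round(1),o["position"],"nose",o["position"]-S@[.1303,0,.0198],np.degrees(np.arcsin(S[2,0])))
E
```

```text
11.55 [-18.5  30.1  83.2   4.7  60.3  55.5] [ 0.59056219 -0.05543922  0.12474678] nose [ 0.48748554 -0.08114791  0.04674424] 27.64757917248016
```

Call:
step_arm:
  steps:
    - {"xyz": [0,0.076,-0.139],"turn": [0.6,0,0],"gripper": -1}
    - {"xyz": [0,0.076,-0.139],"turn": [0.6,0,0],"gripper": -1}
    - {"xyz": [0,0.076,-0.139],"turn": [0.6,0,0],"gripper": -1}
    - {"xyz": [0,0.076,-0.139],"turn": [0.6,0,0],"gripper": -1}
    - {"xyz": [0,0.076,-0.139],"turn": [0.6,0,0],"gripper": -1}
    - {"xyz": [0,0.076,-0.139],"turn": [0.6,0,0],"gripper": -1}
    - {"xyz": [0,0.076,-0.139],"turn": [0.6,0,0],"gripper": -1}
    - {"xyz": [0,0.076,-0.139],"turn": [0.6,0,0],"gripper": -1}
    - {"xyz": [0,0.076,-0.139],"turn": [0.6,0,0],"gripper": -1}
    - {"xyz": [0,0.076,-0.139],"turn": [0.6,0,0],"gripper": -1}
    - {"xyz": [0,0.076,-0.139],"turn": [0.6,0,0],"gripper": -1}
    - {"xyz": [0,0.076,-0.139],"turn": [0.6,0,0],"gripper": -1}
    - {"xyz": [0,0.076,-0.139],"turn": [0.6,0,0],"gripper": -1}
    - {"xyz": [0,0,0],"turn": [0,0,0],"gripper": -1}
    - {"xyz": [0,0,0],"turn": [0,0,0],"gripper": -1}
    - {"xyz": [0,0,0],"turn": [0,0,0],"gripper": -1}
    - {"xyz": [0,0,0],"turn": [0,0,0],"gripper": -1}

```text
time_s: 12.97
position: [0.529, -0.0712, 0.1735]
tool_rot: [[0.242, -0.707, 0.665], [-0.97, -0.177, 0.165], [0.001, -0.685, -0.729]]
ft_force: [0.5, 0.7, -1.8]
grip_width: 0.0119
```

```bash
python3 - <<'E'
from plan import *
o=log();R=np.array(o["tool_rot"]);S=R@G.T;print(o["time_s"],o["q"].round(1),o["position"],"nose",o["position"]-S@[.1303,0,.0198],np.degrees(np.arcsin(S[2,0])),o["ft_force"])
a=[]
for n,r in(("top",(180,320,290,430)),("side",(210,320,230,380)),("wrist",(0,480,0,640))):
    im,d=cams.get_image(n);im=im[r[0]:r[1],r[2]:r[3],::-1];a.append(cv2.resize(im,(400,300) if n!="wrist" else (400,300)))
cv2.imwrite("pics/m3.png",np.vstack([np.hstack(a[:2]),np.hstack([a[2],a[2]*0])]))
E
```

```text
12.9667 [-34.3  16.8 111.2  60.1  36.1  -3.9] [ 0.52902399 -0.07120201  0.17347855] nose [ 0.48926806 -0.08122308  0.04822212] 63.23510468307486 [ 0.45637509  0.65104784 -1.83442407]
```

View pics/m3.png

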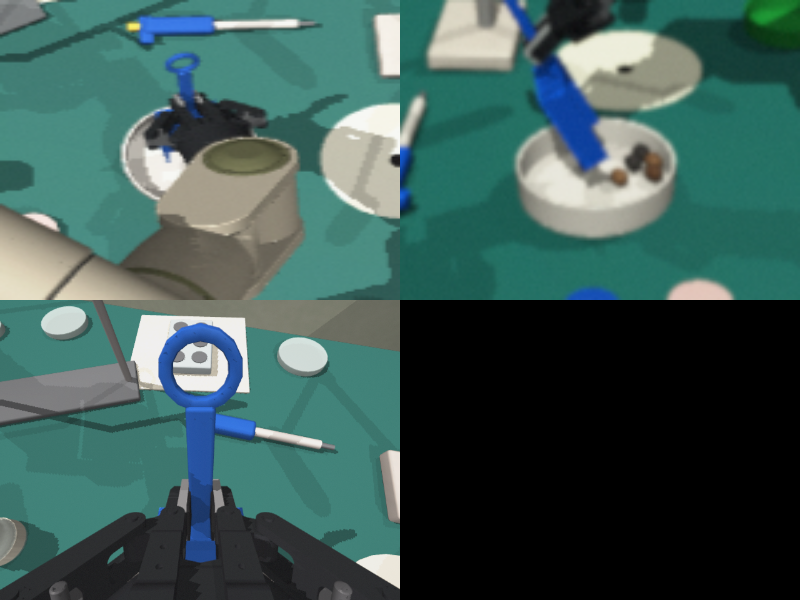

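The side view shows pebbles lying in the dish at crop (620–655, 150–175), on the robot's side. I'll raise the scoop and count them.

Call:
step_arm:
  steps:
    - {"xyz": [0,0,0],"turn": [0.4,0,0],"gripper": -1}
    - {"xyz": [0,0,0],"turn": [0.4,0,0],"gripper": -1}
    - {"xyz": [0,-0.257,-0.273],"turn": [0.4,0,0],"gripper": -1}
    - {"xyz": [0,-0.28,-0.25],"turn": [0,0,0],"gripper": -1}
    - {"xyz": [0,-0.28,-0.25],"turn": [0,0,0],"gripper": -1}
    - {"xyz": [0,-0.28,-0.25],"turn": [0,0,0],"gripper": -1}
    - {"xyz": [0,-0.28,-0.25],"turn": [0,0,0],"gripper": -1}
    - {"xyz": [0,-0.28,-0.25],"turn": [0,0,0],"gripper": -1}
    - {"xyz": [0,-0.28,-0.25],"turn": [0,0,0],"gripper": -1}
    - {"xyz": [0,-0.28,-0.25],"turn": [0,0,0],"gripper": -1}
    - {"xyz": [0,0,0],"turn": [0,0,0],"gripper": -1}

```text
time_s: 14.03
position: [0.5274, -0.072, 0.296]
tool_rot: [[0.241, -0.637, 0.732], [-0.97, -0.161, 0.179], [0.004, -0.754, -0.657]]
ft_force: [-0.2, 0.1, -0.8]
grip_width: 0.0123
```

```bash
python3 - <<'E'
from plan import *
o=log();R=np.array(o["tool_rot"]);S=R@G.T;p=fit();print(o["time_s"],o["q"].round(1),o["position"],"nose",o["position"]-S@[.1303,0,.0198],np.degrees(np.arcsin(S[2,0])),p.round(4))
im,d=cams.get_image("side");np.savez("pics/s4.npz",im=im,d=d);a=cv2.resize(im[120:320,210:400,::-1],(570,600),interpolation=cv2.INTER_CUBIC)
cv2.imwrite("pics/s4.png",a)
im,d=cams.get_image("wrist");np.savez("pics/w4.npz",im=im,d=d,E=cams.camera_info("wrist")["extrinsics"])
ci=cams.camera_info("wrist");H=hsv(im);mk=(H[...,0]>103)&(H[...,0]<125)&(H[...,1]>140)&(H[...,2]>60)
# eye: hole contour
E=ci["extrinsics"];cn,hi_=cv2.findContours(mk.astype(np.uint8),cv2.RETR_CCOMP,2)
for c,h in zip(cn,hi_[0]):
    if h[3]>=0 and cv2.contourArea(c)>300:
        (u,v),r,_=cv2.fitEllipse(c);print("hole",u,v,r)
        # intersect with eye plane: scoop z = .023 plane through TCP frame
        org=o["position"]-S@[.0858,0,.0288];n=S[:,2];oo,dd=ray(ci,u,v);q=oo+dd*((org+.023*n-oo)@n)/(dd@n);print("eye in scoop",S.T@(q-org), "world",q)
E
```

```text
14.0333 [-36.5   5.8 103.3  51.3  47.9  11.5] [ 0.52736682 -0.07200889  0.29595913] nose [ 0.49995078 -0.07934443  0.16725528] 68.92520202920336 [0.5371 0.3508 0.1301 0.2385 0.1175 0.103  0.    ]
hole 320.5390319824219 109.80673217773438 (88.66958618164062, 90.7010498046875)
eye in scoop [0.1647371  0.00029365 0.023     ] world [ 0.56002608 -0.06330095  0.36752963]
```

View pics/s4.png

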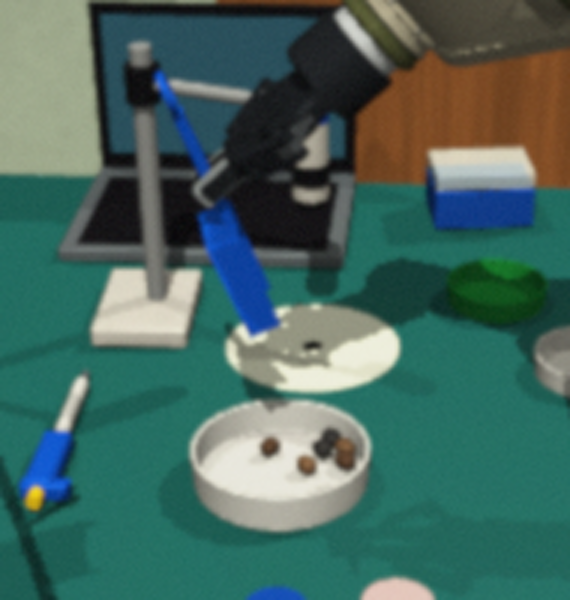

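All six pebbles are in the dish: crop (270,446), (330,436), (320,448), (345,445), (345,460) and (306,465). The wrist view puts the eye at x=164.7, y=0.3 mm in the scoop frame, so the scoop has not slipped.

```bash
cat >> plan.py <<'E'
ROOT=np.array([.6925,.2088,.265]);YR=26.7
PD=np.array([-np.cos(np.radians(40))*np.cos(np.radians(YR)),-np.cos(np.radians(40))*np.sin(np.radians(YR)),np.sin(np.radians(40))])
def tcp(E,S): return E+S@[-.0787,0,.0058]
E
python3 - <<'E'
from plan import *
p=fit();o=env.observe();x=o["q"];print((ROOT+.054*PD).round(4))
for s,pi in((.1,50),(.06,50),(.012,50),(.012,65),(.012,80)):
    S=scoopR(YR,pi);t=tcp(ROOT+s*PD,S);x,e=ik(p,t,S@G,x);print(s,pi,t.round(4),x.round(1),e.round(5))
S=scoopR(YR,50);t=tcp(ROOT+.1*PD,S);d,w=to(t,S@G);print("turn",w,"shift after turn",((S@G).T@(t-o["position"])/.04).round(2))
E
```

```text
[0.6555 0.1902 0.2997]
0.1 50 [0.5749 0.1497 0.2727] [-2.6 15.1 86.2 17.8 53.4 53.2] 0.0
0.06 50 [0.6023 0.1634 0.247 ] [-0.9 19.3 84.4 17.5 50.5 54.3] 0.0
0.012 50 [0.6351 0.1799 0.2162] [ 1.  24.4 81.7 17.1 47.7 55.7] 0.0
0.012 65 [0.6499 0.1874 0.2038] [-0.7 24.9 90.7 41.7 29.3 32.1] 0.0
0.012 80 [0.667  0.196  0.1962] [ -1.7  28.2  97.4  95.1  24.4 -20.7] 0.0
turn [-4.07 -1.78 -2.15] shift after turn [-4.4  -2.83  2.22]
```

Call:
step_arm:
  steps:
    - {"xyz": [0,0,0],"turn": [-0.509,-0.223,-0.269],"gripper": -1}
    - {"xyz": [0,0,0],"turn": [-0.509,-0.223,-0.269],"gripper": -1}
    - {"xyz": [0,0,0],"turn": [-0.509,-0.223,-0.269],"gripper": -1}
    - {"xyz": [0,0,0],"turn": [-0.509,-0.223,-0.269],"gripper": -1}
    - {"xyz": [0,0,0],"turn": [-0.509,-0.223,-0.269],"gripper": -1}
    - {"xyz": [0,0,0],"turn": [-0.509,-0.223,-0.269],"gripper": -1}
    - {"xyz": [0,0,0],"turn": [-0.509,-0.223,-0.269],"gripper": -1}
    - {"xyz": [0,0,0],"turn": [-0.509,-0.223,-0.269],"gripper": -1}
    - {"xyz": [-0.367,-0.236,0.185],"turn": [0,0,0],"gripper": -1}
    - {"xyz": [-0.367,-0.236,0.185],"turn": [0,0,0],"gripper": -1}
    - {"xyz": [-0.367,-0.236,0.185],"turn": [0,0,0],"gripper": -1}
    - {"xyz": [-0.367,-0.236,0.185],"turn": [0,0,0],"gripper": -1}
    - {"xyz": [-0.367,-0.236,0.185],"turn": [0,0,0],"gripper": -1}
    - {"xyz": [-0.367,-0.236,0.185],"turn": [0,0,0],"gripper": -1}
    - {"xyz": [-0.367,-0.236,0.185],"turn": [0,0,0],"gripper": -1}
    - {"xyz": [-0.367,-0.236,0.185],"turn": [0,0,0],"gripper": -1}
    - {"xyz": [-0.367,-0.236,0.185],"turn": [0,0,0],"gripper": -1}
    - {"xyz": [-0.367,-0.236,0.185],"turn": [0,0,0],"gripper": -1}
    - {"xyz": [-0.367,-0.236,0.185],"turn": [0,0,0],"gripper": -1}
    - {"xyz": [-0.367,-0.236,0.185],"turn": [0,0,0],"gripper": -1}

```text
time_s: 15.8
position: [0.5746, 0.1508, 0.2711]
tool_rot: [[0.45, -0.775, 0.444], [-0.893, -0.389, 0.226], [-0.003, -0.498, -0.867]]
ft_force: [0.5, -0.4, -1.4]
grip_width: 0.012
```

Call:
step_arm:
  steps:
    - {"xyz": [0,0,0],"turn": [0,0,0],"gripper": -1}
    - {"xyz": [0,0,0],"turn": [0,0,0],"gripper": -1}

```text
time_s: 15.97
position: [0.5744, 0.1504, 0.2714]
tool_rot: [[0.451, -0.774, 0.443], [-0.892, -0.39, 0.226], [-0.002, -0.498, -0.867]]
ft_force: [-0.2, -0.2, -1.1]
grip_width: 0.0117
```

```bash
python3 - <<'E'
from plan import *
o=log();R=np.array(o["tool_rot"]);S=R@G.T;print(o["time_s"],o["position"])
S0=scoopR(YR,50);print(to(tcp(ROOT+.1*PD,S0),S0@G))
im,d=cams.get_image("wrist");ci=cams.camera_info("wrist");cv2.imwrite("pics/w5.png",im[:,:,::-1])
H=hsv(im);mk=(H[...,0]>103)&(H[...,0]<125)&(H[...,1]>140)&(H[...,2]>60)
cn,hi_=cv2.findContours(mk.astype(np.uint8),cv2.RETR_CCOMP,2)
org=o["position"]-S@[.0858,0,.0288];n=S[:,2]
for c,h in zip(cn,hi_[0]):
    if h[3]>=0 and cv2.contourArea(c)>300:
        (u,v),r,_=cv2.fitEllipse(c);oo,dd=ray(ci,u,v);q=oo+dd*((org+.023*n-oo)@n)/(dd@n);print("hole",u,v,r,"world",q,"want",ROOT+.1*PD)
om=(H[...,0]<16)&(H[...,1]>150)&(H[...,2]>110)
for b,st,c in blobs(om,30): print("orange",st,c)
def proj(X):
    c=np.linalg.inv(ci["extrinsics"])@np.r_[X,1];return ci["fx"]*c[0]/c[2]+ci["cx"],ci["fy"]*c[1]/c[2]+ci["cy"]
print("pred tip",proj(ROOT+.054*PD),"root",proj(ROOT))
E
```

```text
15.9667 [0.57442826 0.15040714 0.27139704]
(array([ 0.02, -0.02, -0.03]), array([0.03, 0.04, 0.01]))
hole 320.52880859375 109.4160385131836 (87.95867919921875, 89.9100112915039) world [0.62585085 0.17541189 0.33021055] want [0.62406378 0.17438017 0.32927876]
orange [316  32  14   6  45] [322.88888889  34.64444444]
orange [310  67  25   8 137] [321.70072993  70.26277372]
pred tip (np.float64(321.18374255150457), np.float64(74.86711535729873)) root (np.float64(321.32005015294425), np.float64(46.8923511174267))
```

View pics/w5.png

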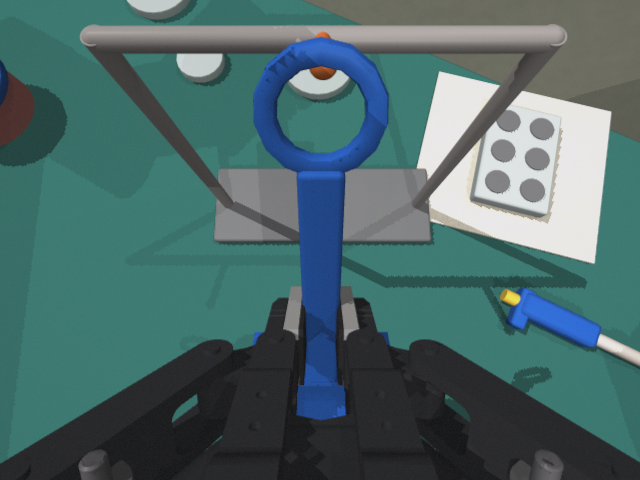

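Through the ring at (321,107) the peg ball shows at (322,70). The crossbar is at v≈39, where I predicted 47, so I'll shift about 3 mm toward the eye side while threading.

Call:
step_arm:
  steps:
    - {"xyz": [0.002,-0.055,0.129],"turn": [0,0,0],"gripper": -1}
    - {"xyz": [0.002,-0.055,0.129],"turn": [0,0,0],"gripper": -1}
    - {"xyz": [0.002,-0.055,0.129],"turn": [0,0,0],"gripper": -1}
    - {"xyz": [0.002,-0.055,0.129],"turn": [0,0,0],"gripper": -1}
    - {"xyz": [0.002,-0.055,0.129],"turn": [0,0,0],"gripper": -1}
    - {"xyz": [0.002,-0.055,0.129],"turn": [0,0,0],"gripper": -1}
    - {"xyz": [0.002,-0.055,0.129],"turn": [0,0,0],"gripper": -1}
    - {"xyz": [0.002,-0.055,0.129],"turn": [0,0,0],"gripper": -1}
    - {"xyz": [0.002,-0.055,0.129],"turn": [0,0,0],"gripper": -1}
    - {"xyz": [0.002,-0.055,0.129],"turn": [0,0,0],"gripper": -1}
    - {"xyz": [0,0,0],"turn": [0,0,0],"gripper": -1}

```text
time_s: 16.93
position: [0.6157, 0.1694, 0.2385]
tool_rot: [[0.449, -0.774, 0.446], [-0.893, -0.389, 0.225], [-0.001, -0.499, -0.866]]
ft_force: [-0.7, 0.1, -2.7]
grip_width: 0.0117
```

```bash
python3 - <<'E'
from plan import *
o=log();R=np.array(o["tool_rot"]);S=R@G.T;print(o["time_s"],o["position"],o["ft_force"])
im,d=cams.get_image("wrist");ci=cams.camera_info("wrist");cv2.imwrite("pics/w6.png",im[0:200,200:440,::-1].repeat(3,0).repeat(3,1)[:600,:720])
H=hsv(im);om=(H[...,0]<16)&(H[...,1]>150)&(H[...,2]>110)
for b,st,c in blobs(om,30): print("orange",st,c)
mk=(H[...,0]>103)&(H[...,0]<125)&(H[...,1]>140)&(H[...,2]>60)
for b,st,c in blobs(mk&(np.arange(480)[:,None]<200),100): print("blue",st,c)
c=S.T@(o["position"]-S@[-.0787,0,.0058]-ROOT);print("eye rel root in scoop frame",c)
E
```

```text
16.9333 [0.61571047 0.16938117 0.23853365] [-0.72503168  0.12580871 -2.72322775]
orange [304  70  25  36 629] [316.21462639  86.64387917]
orange [ 294  103   43   46 1457] [314.87508579 126.95126973]
blue [ 253   37  136  163 9803] [320.34142609 115.1755585 ]
eye rel root in scoop frame [ 0.00291223 -0.00073398  0.0432573 ]
```

View pics/w6.png

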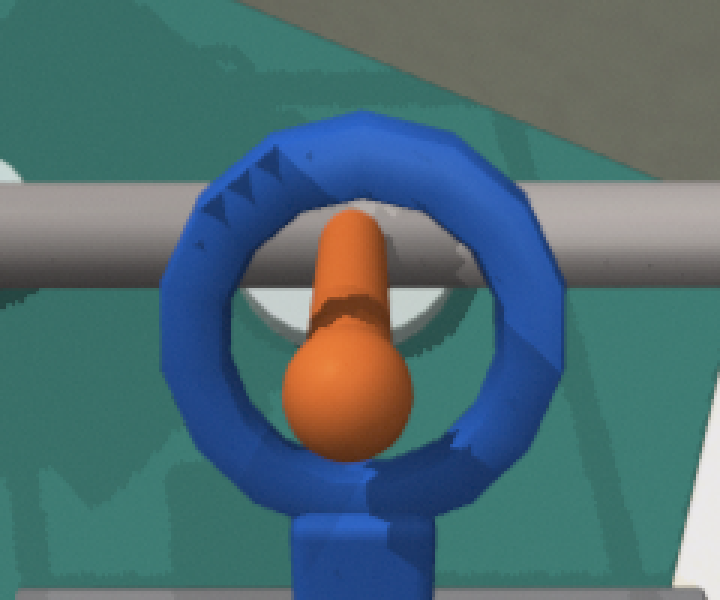

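Call:
step_arm:
  steps:
    - {"xyz": [-0.01,-0.044,0.121],"turn": [0,0,0],"gripper": -1}
    - {"xyz": [-0.01,-0.044,0.121],"turn": [0,0,0],"gripper": -1}
    - {"xyz": [0,-0.044,0.121],"turn": [0,0,0],"gripper": -1}
    - {"xyz": [0,-0.044,0.121],"turn": [0,0,0],"gripper": -1}
    - {"xyz": [0,-0.044,0.121],"turn": [0,0,0],"gripper": -1}
    - {"xyz": [0,-0.044,0.121],"turn": [0,0,0],"gripper": -1}

```text
time_s: 17.48
position: [0.6365, 0.1806, 0.2191]
tool_rot: [[0.449, -0.774, 0.446], [-0.893, -0.389, 0.225], [-0.001, -0.5, -0.866]]
ft_force: [0.6, 0.5, -0.9]
grip_width: 0.0117
```

Call:
step_arm:
  steps:
    - {"xyz": [0,-0.0134,0.047],"turn": [0.31,0,0],"gripper": -1}
    - {"xyz": [0,-0.0134,0.047],"turn": [0.31,0,0],"gripper": -1}
    - {"xyz": [0,-0.0134,0.047],"turn": [0.31,0,0],"gripper": -1}
    - {"xyz": [0,-0.0134,0.047],"turn": [0.31,0,0],"gripper": -1}
    - {"xyz": [0,-0.0134,0.047],"turn": [0.31,0,0],"gripper": -1}
    - {"xyz": [0,-0.0134,0.047],"turn": [0.31,0,0],"gripper": -1}
    - {"xyz": [0,-0.0134,0.047],"turn": [0.31,0,0],"gripper": -1}
    - {"xyz": [0,-0.0134,0.047],"turn": [0.31,0,0],"gripper": -1}

```text
time_s: 18.15
position: [0.6472, 0.186, 0.2095]
tool_rot: [[0.449, -0.67, 0.591], [-0.893, -0.336, 0.298], [-0.001, -0.662, -0.75]]
ft_force: [0.1, 0.2, -1.2]
grip_width: 0.0121
```

```bash
python3 - <<'E'
from plan import *
o=log();R=np.array(o["tool_rot"]);S=R@G.T;print(o["time_s"],o["q"].round(1),o["position"],o["ft_force"],o["grip_width"])
c=(o["position"]-S@[-.0787,0,.0058]-ROOT);print("eye-root world",c,"scoop",S.T@c,np.degrees(np.arcsin(S[2,0])))
E
```

```text
18.15 [-0.3 24.4 88.4 33.  33.5 40.7] [0.64716126 0.18597731 0.20947845] [ 0.13462759  0.15787309 -1.22205668] 0.012061943840891669
eye-root world [-0.00714966 -0.00368067  0.01082985] scoop [ 5.66802033e-03 -6.98384625e-05  1.22400680e-02] 61.4409455938296
```

Call:
step_arm:
  steps:
    - {"xyz": [0,-0.0134,0.047],"turn": [0.31,0,0],"gripper": -1}
    - {"xyz": [0,-0.0134,0.047],"turn": [0.31,0,0],"gripper": -1}
    - {"xyz": [0,-0.0134,0.047],"turn": [0.31,0,0],"gripper": -1}
    - {"xyz": [0,-0.0134,0.047],"turn": [0.31,0,0],"gripper": -1}
    - {"xyz": [0,0.035,0.03],"turn": [0,0,0],"gripper": -1}
    - {"xyz": [0,0.035,0.03],"turn": [0,0,0],"gripper": -1}
    - {"xyz": [0,0.035,0.03],"turn": [0,0,0],"gripper": -1}
    - {"xyz": [0,0,0],"turn": [0,0,0],"gripper": -1}

```text
time_s: 18.82
position: [0.6527, 0.1889, 0.1999]
tool_rot: [[0.449, -0.609, 0.653], [-0.893, -0.306, 0.329], [-0.001, -0.732, -0.682]]
ft_force: [0.3, -0.5, -1.3]
grip_width: 0.0116
```

Call:
step_arm:
  steps:
    - {"xyz": [0,0,0],"turn": [0,0,0],"gripper": -0.5}
    - {"xyz": [0,0,0],"turn": [0,0,0],"gripper": 0}
    - {"xyz": [0,0,0],"turn": [0,0,0],"gripper": 0.2}
    - {"xyz": [0,0,0],"turn": [0,0,0],"gripper": 0.2}
    - {"xyz": [0,0,0],"turn": [0,0,0],"gripper": 0.2}
    - {"xyz": [0,0,-0.1],"turn": [0,0,0],"gripper": 0.2}
    - {"xyz": [0,0,-0.2],"turn": [0,0,0],"gripper": 0.2}
    - {"xyz": [0,0,-0.35],"turn": [0,0,0],"gripper": 0.2}
    - {"xyz": [0,0,-0.4],"turn": [0,0,0],"gripper": 0.2}
    - {"xyz": [0,0,-0.4],"turn": [0,0,0],"gripper": 0.2}
    - {"xyz": [0,0,-0.4],"turn": [0,0,0],"gripper": 0.2}
    - {"xyz": [0,0,-0.4],"turn": [0,0,0],"gripper": 0.2}
    - {"xyz": [0,0,-0.4],"turn": [0,0,0],"gripper": 0.2}
    - {"xyz": [0,0,-0.4],"turn": [0,0,0],"gripper": 0.2}

```text
time_s: 19.98
position: [0.5719, 0.1483, 0.2844]
tool_rot: [[0.449, -0.609, 0.654], [-0.893, -0.306, 0.329], [-0.0, -0.732, -0.681]]
ft_force: [0.1, 0.1, 0.4]
grip_width: 0.0514
```

```bash
python3 - <<'E'
from plan import *
o=log();print(o["time_s"],o["q"].round(1),o["position"],o["ft_force"],o["grip_width"])
s,_=cams.get_image("side");w,_=cams.get_image("wrist");t,_=cams.get_image("top")
np.savez("pics/n7.npz",s=s,t=t)
a=cv2.resize(s[180:420,100:400,::-1],(450,360));b=cv2.resize(w[:,:,::-1],(350,263));b=np.vstack([b,np.zeros((97,350,3),np.uint8)]);c=cv2.resize(t[130:210,230:390,::-1],(480,240));e=cv2.resize(t[210:290,320:480,::-1],(320,160));e=np.vstack([e,np.zeros((80,320,3),np.uint8)])
cv2.imwrite("pics/m7.png",np.vstack([np.hstack([a,b]),np.hstack([c,e])]))
E
```

```text
19.9833 [-6.7 11.3 97.3 41.9 37.1 30.3] [0.57189549 0.14825991 0.28437702] [0.05061349 0.08767366 0.35917819] 0.051364659401211085
```

View pics/m7.png

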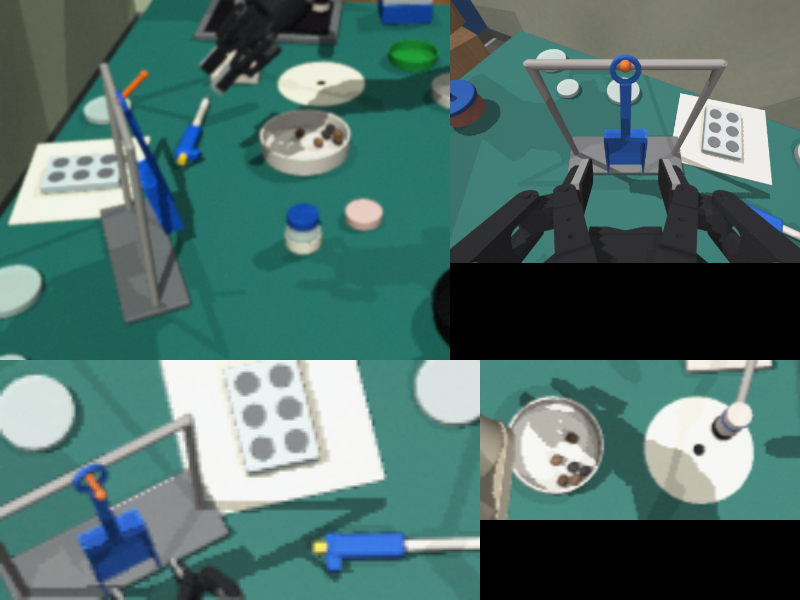

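The scoop hangs from the peg by its eye with the ring against the crossbar (wrist tile (625,70)), and the dish still holds six pebbles. Next is the push with the open jaws as a cradle.

```bash
python3 - <<'E'
from plan import *
p=fit();o=env.observe();a=np.radians(25);c,s=np.cos(a),np.sin(a)
R=np.array([[1,0,0],[0,-c,-s],[0,s,-c]]);x=o["q"]
for t in([.50,.08,.28],[.482,.03,.12],[.482,.03,.02],[.482,-.003,.02],[.4745,-.246,.02],[.4745,-.24,.15]):
    x,e=ik(p,np.array(t),R,x);print(t,x.round(1),e.round(4))
d,w=to([.49,.05,.30],R);print(w,"shift after",(R.T@(np.array([.482,.05,.28])-o["position"])/.04).round(3))
E
```

```text
[0.5, 0.08, 0.28] [  7.1  19.7  76.4 -24.8  87.5   9. ] 0.0
[0.482, 0.03, 0.12] [  1.6  26.8  95.2 -28.6  61.9  16.1] 0.0
[0.482, 0.03, 0.02] [  1.6  36.5 100.1 -33.8  49.4  25.3] 0.0
[0.482, -0.003, 0.02] [ -2.4  36.1 101.4 -35.1  47.2  23. ] 0.0
[0.4745, -0.246, 0.02] [-30.7  36.3 100.7 -38.3  35.9  -0.7] 0.0
[0.4745, -0.24, 0.15] [-30.1  24.   93.9 -27.5  52.4 -15. ] 0.0
[-14.02  -2.83 -14.41] shift after [-2.266  2.179  1.143]
```

Call:
step_arm:
  steps:
    - {"xyz": [-0.224,0.304,-0.327],"turn": [0,0,0],"gripper": 1}
    - {"xyz": [-0.224,0.304,-0.327],"turn": [0,0,0],"gripper": 1}
    - {"xyz": [-0.224,0.304,-0.327],"turn": [0,0,0],"gripper": 1}
    - {"xyz": [0,0,0],"turn": [-0.825,-0.167,-0.848],"gripper": 1}
    - {"xyz": [0,0,0],"turn": [-0.825,-0.167,-0.848],"gripper": 1}
    - {"xyz": [0,0,0],"turn": [-0.825,-0.167,-0.848],"gripper": 1}
    - {"xyz": [0,0,0],"turn": [-0.825,-0.167,-0.848],"gripper": 1}
    - {"xyz": [0,0,0],"turn": [-0.825,-0.167,-0.848],"gripper": 1}
    - {"xyz": [0,0,0],"turn": [-0.825,-0.167,-0.848],"gripper": 1}
    - {"xyz": [0,0,0],"turn": [-0.825,-0.167,-0.848],"gripper": 1}
    - {"xyz": [0,0,0],"turn": [-0.825,-0.167,-0.848],"gripper": 1}
    - {"xyz": [0,0,0],"turn": [-0.825,-0.167,-0.848],"gripper": 1}
    - {"xyz": [0,0,0],"turn": [-0.825,-0.167,-0.848],"gripper": 1}
    - {"xyz": [0,0,0],"turn": [-0.825,-0.167,-0.848],"gripper": 1}
    - {"xyz": [0,0,0],"turn": [-0.825,-0.167,-0.848],"gripper": 1}
    - {"xyz": [0,0,0],"turn": [-0.825,-0.167,-0.848],"gripper": 1}
    - {"xyz": [0,0,0],"turn": [-0.825,-0.167,-0.848],"gripper": 1}
    - {"xyz": [0,0,0],"turn": [-0.825,-0.167,-0.848],"gripper": 1}
    - {"xyz": [0,0,0],"turn": [-0.825,-0.167,-0.848],"gripper": 1}
    - {"xyz": [0,0,0],"turn": [-0.825,-0.167,-0.848],"gripper": 1}

```text
time_s: 21.8
position: [0.5134, 0.149, 0.2826]
tool_rot: [[1.0, 0.006, -0.004], [0.004, -0.905, -0.425], [-0.006, 0.425, -0.905]]
ft_force: [0.5, 0.4, -0.2]
grip_width: 0.0859
```

```bash
python3 - <<'E'
from plan import *
o=log();print(o["time_s"],o["q"].round(1),o["position"],o["ft_force"],o["grip_width"]);a=np.radians(25);c,s=np.cos(a),np.sin(a)
R=np.array([[1,0,0],[0,-c,-s],[0,s,-c]]);print(to([.482,.035,.12],R));print("after turn",(R.T@(np.array([.482,.035,.12])-o["position"])/.04).round(3))
t,_=cams.get_image("top");ct=cams.camera_info("top");H=hsv(t)
for b,st,c in blobs(((H[...,1]<60)&(H[...,2]>100))[215:290,325:390],300):print(st,c)
E
```

```text
21.8 [ 14.1  23.7  69.7 -24.3  93.1  13.9] [0.51342843 0.14904453 0.28256108] [ 0.54332047  0.42806485 -0.23181078] 0.08590206601611305
(array([-0.77,  0.85,  4.89]), array([0.03, 0.04, 0.08]))
after turn [-0.786  0.866  4.888]
[   7   13   50   49 1736] [30.43721198 36.23214286]
```

Call:
step_arm:
  steps:
    - {"xyz": [-0.0655,0.072,0.407],"turn": [0.003,0.003,0.007],"gripper": 1}
    - {"xyz": [-0.0655,0.072,0.407],"turn": [0.003,0.003,0.007],"gripper": 1}
    - {"xyz": [-0.0655,0.072,0.407],"turn": [0.003,0.003,0.007],"gripper": 1}
    - {"xyz": [-0.0655,0.072,0.407],"turn": [0.003,0.003,0.007],"gripper": 1}
    - {"xyz": [-0.0655,0.072,0.407],"turn": [0.003,0.003,0.007],"gripper": 1}
    - {"xyz": [-0.0655,0.072,0.407],"turn": [0.003,0.003,0.007],"gripper": 1}
    - {"xyz": [-0.0655,0.072,0.407],"turn": [0.003,0.003,0.007],"gripper": 1}
    - {"xyz": [-0.0655,0.072,0.407],"turn": [0.003,0.003,0.007],"gripper": 1}
    - {"xyz": [-0.0655,0.072,0.407],"turn": [0.003,0.003,0.007],"gripper": 1}
    - {"xyz": [-0.0655,0.072,0.407],"turn": [0.003,0.003,0.007],"gripper": 1}
    - {"xyz": [-0.0655,0.072,0.407],"turn": [0.003,0.003,0.007],"gripper": 1}
    - {"xyz": [-0.0655,0.072,0.407],"turn": [0.003,0.003,0.007],"gripper": 1}
    - {"xyz": [0,-0.133,0.283],"turn": [0,0,0],"gripper": 1}
    - {"xyz": [0,-0.133,0.283],"turn": [0,0,0],"gripper": 1}
    - {"xyz": [0,-0.133,0.283],"turn": [0,0,0],"gripper": 1}
    - {"xyz": [0,-0.133,0.283],"turn": [0,0,0],"gripper": 1}
    - {"xyz": [0,-0.133,0.283],"turn": [0,0,0],"gripper": 1}
    - {"xyz": [0,-0.133,0.283],"turn": [0,0,0],"gripper": 1}
    - {"xyz": [0,-0.133,0.283],"turn": [0,0,0],"gripper": 1}

```text
time_s: 23.43
position: [0.4816, 0.0358, 0.0321]
tool_rot: [[1.0, -0.007, 0.001], [-0.006, -0.908, -0.418], [0.003, 0.418, -0.908]]
ft_force: [0.1, -0.1, 0.4]
grip_width: 0.0855
```

```bash
python3 - <<'E'
from plan import *
o=log();print(o["time_s"],o["position"],o["ft_force"],o["grip_width"],np.array(o["tool_rot"]).round(3).tolist())
print(to([.482,.01,.02]),to([.478,-.12,.02]),to([.4745,-.246,.02]))
E
```

```text
23.4333 [0.48157203 0.03579034 0.03207945] [ 0.09329611 -0.14238085  0.37890106] 0.08551242042572138 [[1.0, -0.007, 0.001], [-0.006, -0.908, -0.418], [0.003, 0.418, -0.908]]
(array([0.01, 0.46, 0.54]), array([0., 0., 0.])) (array([-0.07,  3.41,  1.9 ]), array([0., 0., 0.])) (array([-0.14,  6.27,  3.22]), array([0., 0., 0.]))
```

Call:
step_arm:
  steps:
    - {"xyz": [0,0.092,0.108],"turn": [0,0,0],"gripper": 1}
    - {"xyz": [0,0.092,0.108],"turn": [0,0,0],"gripper": 1}
    - {"xyz": [0,0.092,0.108],"turn": [0,0,0],"gripper": 1}
    - {"xyz": [0,0.092,0.108],"turn": [0,0,0],"gripper": 1}
    - {"xyz": [0,0.092,0.108],"turn": [0,0,0],"gripper": 1}
    - {"xyz": [0,0.1,0.046],"turn": [0,0,0],"gripper": 1}
    - {"xyz": [0,0.1,0.046],"turn": [0,0,0],"gripper": 1}
    - {"xyz": [-0.005,0.1,0.046],"turn": [0,0,0],"gripper": 1}
    - {"xyz": [-0.005,0.13,0.06],"turn": [0,0,0],"gripper": 1}
    - {"xyz": [-0.005,0.16,0.074],"turn": [0,0,0],"gripper": 1}
    - {"xyz": [-0.005,0.2,0.092],"turn": [0,0,0],"gripper": 1}
    - {"xyz": [-0.005,0.2,0.092],"turn": [0,0,0],"gripper": 1}
    - {"xyz": [-0.005,0.2,0.092],"turn": [0,0,0],"gripper": 1}
    - {"xyz": [-0.005,0.2,0.092],"turn": [0,0,0],"gripper": 1}
    - {"xyz": [-0.005,0.2,0.092],"turn": [0,0,0],"gripper": 1}
    - {"xyz": [-0.005,0.2,0.092],"turn": [0,0,0],"gripper": 1}
    - {"xyz": [-0.005,0.16,0.074],"turn": [0,0,0],"gripper": 1}
    - {"xyz": [-0.005,0.12,0.055],"turn": [0,0,0],"gripper": 1}
    - {"xyz": [-0.005,0.08,0.037],"turn": [0,0,0],"gripper": 1}
    - {"xyz": [0,0,0],"turn": [0,0,0],"gripper": 1}

```text
time_s: 25.1
position: [0.4786, -0.0856, 0.0215]
tool_rot: [[1.0, -0.005, 0.0], [-0.005, -0.908, -0.42], [0.002, 0.42, -0.908]]
ft_force: [0.4, -0.0, -0.0]
grip_width: 0.0855
```

```bash
cat >> h.py <<'E'
def circ(W):
    A=np.c_[2*W,np.ones(len(W))];q=np.linalg.lstsq(A,(W**2).sum(1),rcond=None)[0];return q[:2],np.sqrt(q[2]+q[:2]@q[:2])
E
python3 - <<'E'
from plan import *
o=log();print(o["time_s"],o["position"],o["ft_force"],o["grip_width"],o["wrist_torque"])
s,_=cams.get_image("side");t,_=cams.get_image("top")
a=cv2.resize(s[90:300,190:400,::-1],(400,400));b=cv2.resize(t[180:330,300:500,::-1],(400,300));b=np.vstack([b,np.zeros((100,400,3),np.uint8)])
cv2.imwrite("pics/m8.png",np.hstack([a,b]))
cs=cams.camera_info("side");H=hsv(s);mk=(H[...,1]<60)&(H[...,2]>120)
for b_,st,c in blobs(mk[200:310,230:400],200): print(st,c)
E
```

```text
25.1 [ 0.47863744 -0.08559783  0.02148914] [ 0.35777905 -0.02260716 -0.02031901] 0.08547226271452885 [ 0.19526161  0.01450277 -0.00405702]
[ 10   0  37  36 807] [28.0755886  21.80421314]
[ 49   0  71  37 946] [68.77801268 11.41014799]
[ 92  27  21  20 235] [103.52765957  36.4893617 ]
[158  29  12  23 209] [164.62679426  39.23923445]
```

View pics/m8.png

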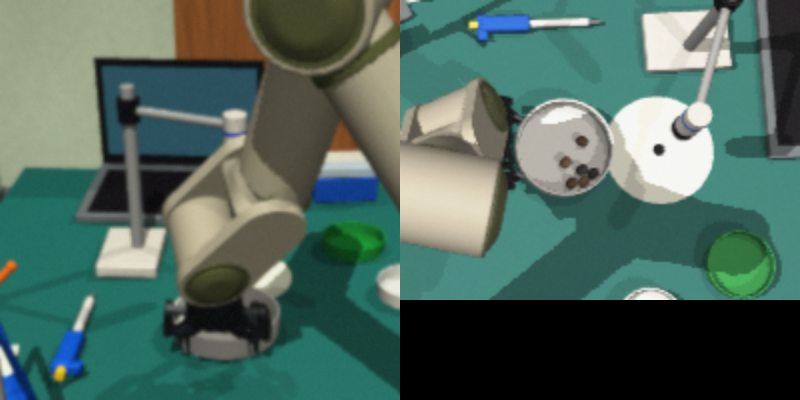

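The dish has slid along with all six pebbles in it (top tile (563,148)), and the arm is well clear of the tube. That was the last of my 12 views, so I'll go by numbers from here.

```bash
cat >> h.py <<'E'
def dish(lo_,hi_):
    "dish centre from top view: rim contour circle, columns lo..hi of the picture"
    t,_=cams.get_image("top");ct=cams.camera_info("top");H=hsv(t);H[:,:lo_]=[0,255,0];H[:,hi_:]=[0,255,0]
    g=cv2.GaussianBlur(cv2.cvtColor(t,cv2.COLOR_RGB2GRAY),(3,3),0);best=cv2.HoughCircles(g[200:310,lo_:hi_],cv2.HOUGH_GRADIENT_ALT,1.2,5,param1=120,param2=.5,minRadius=22,maxRadius=28)
    r=[] if best is None else [((c[0]+lo_,c[1]+200,c[2]),cast(ct,c[0]+lo_,c[1]+200,.035)[:2].round(4)) for c in best[0]]
    d=(H[...,0]<25)&(H[...,1]>60)&(H[...,2]<170)|(H[...,2]<75)
    peb=[cast(ct,*c,.014)[:2].round(3) for b,s,c in blobs(d[200:310,lo_:hi_],6) for c in [c+[lo_,200]]]
    return r,peb
E
python3 - <<'E'
from h import *
r,peb=dish(350,475)
for x in r: print(x)
print(peb); print(env.observe()["position"])
E
```

```text
((np.float32(381.2), np.float32(254.0), np.float32(24.487055)), array([ 0.4718, -0.1603]))
((np.float32(428.0), np.float32(254.0), np.float32(26.082201)), array([ 0.4685, -0.3117]))
[array([ 0.474, -0.072]), array([ 0.496, -0.355]), array([ 0.488, -0.194]), array([ 0.471, -0.319]), array([ 0.453, -0.165]), array([ 0.428, -0.192]), array([ 0.304, -0.385])]
[ 0.47868904 -0.08486749  0.02145171]
```

Call:
step_arm:
  steps:
    - {"xyz": [0,0.091,0.042],"turn": [0,0,0],"gripper": 1}
    - {"xyz": [0,0.091,0.042],"turn": [0,0,0],"gripper": 1}
    - {"xyz": [0,0.136,0.063],"turn": [0,0,0],"gripper": 1}
    - {"xyz": [0,0.136,0.063],"turn": [0,0,0],"gripper": 1}
    - {"xyz": [0.001,0.204,0.0945],"turn": [0,0,0],"gripper": 1}
    - {"xyz": [0.001,0.204,0.0945],"turn": [0,0,0],"gripper": 1}
    - {"xyz": [0.001,0.204,0.0945],"turn": [0,0,0],"gripper": 1}
    - {"xyz": [0.001,0.204,0.0945],"turn": [0,0,0],"gripper": 1}
    - {"xyz": [0.001,0.204,0.0945],"turn": [0,0,0],"gripper": 1}
    - {"xyz": [0.001,0.204,0.0945],"turn": [0,0,0],"gripper": 1}
    - {"xyz": [0.001,0.204,0.0945],"turn": [0,0,0],"gripper": 1}
    - {"xyz": [0.001,0.204,0.0945],"turn": [0,0,0],"gripper": 1}
    - {"xyz": [0.001,0.204,0.0945],"turn": [0,0,0],"gripper": 1}
    - {"xyz": [0.001,0.204,0.0945],"turn": [0,0,0],"gripper": 1}
    - {"xyz": [0.001,0.204,0.0945],"turn": [0,0,0],"gripper": 1}
    - {"xyz": [0.001,0.204,0.0945],"turn": [0,0,0],"gripper": 1}
    - {"xyz": [0.001,0.204,0.0945],"turn": [0,0,0],"gripper": 1}
    - {"xyz": [0.001,0.17,0.079],"turn": [0,0,0],"gripper": 1}
    - {"xyz": [0,0.136,0.063],"turn": [0,0,0],"gripper": 1}
    - {"xyz": [0,0.07,0.032],"turn": [0,0,0],"gripper": 1}

```text
time_s: 26.92
position: [0.4786, -0.2393, 0.0214]
tool_rot: [[1.0, -0.005, 0.0], [-0.005, -0.908, -0.42], [0.003, 0.42, -0.908]]
ft_force: [0.0, 2.1, 0.7]
grip_width: 0.0854
```

```bash
python3 - <<'E'
from h import *
r,peb=dish(390,480)
for x in r: print(x)
print(peb); o=env.observe();print(o["time_s"],o["position"],o["ft_force"])
E
```

```text
((np.float32(429.6), np.float32(254.0), np.float32(25.417576)), array([ 0.4684, -0.3168]))
[array([ 0.642, -0.494]), array([ 0.53 , -0.237]), array([ 0.491, -0.352]), array([ 0.401, -0.219]), array([ 0.454, -0.318]), array([ 0.43 , -0.345]), array([ 0.323, -0.465])]
26.9667 [ 0.478681   -0.23939106  0.02142116] [-0.29051611  0.23087895  0.10012097]
```

Call:
step_arm:
  steps:
    - {"xyz": [0,0.068,0.031],"turn": [0,0,0],"gripper": 1}
    - {"xyz": [0,0.068,0.031],"turn": [0,0,0],"gripper": 1}
    - {"xyz": [0,0,0],"turn": [0,0,0],"gripper": 1}
    - {"xyz": [0,0,0],"turn": [0,0,0],"gripper": 1}
    - {"xyz": [0,-0.14,-0.063],"turn": [0,0,0],"gripper": 1}
    - {"xyz": [0,-0.27,-0.126],"turn": [0,0,0],"gripper": 1}
    - {"xyz": [0,-0.36,-0.168],"turn": [0,0,0],"gripper": 1}
    - {"xyz": [0,-0.36,-0.168],"turn": [0,0,0],"gripper": 1}
    - {"xyz": [0,-0.36,-0.168],"turn": [0,0,0],"gripper": 1}
    - {"xyz": [0,-0.36,-0.168],"turn": [0,0,0],"gripper": 1}
    - {"xyz": [0,-0.36,-0.168],"turn": [0,0,0],"gripper": 1}
    - {"xyz": [0,-0.36,-0.168],"turn": [0,0,0],"gripper": 1}
    - {"xyz": [0,0,-0.4],"turn": [0,0,0],"gripper": 1}
    - {"xyz": [0,0,-0.4],"turn": [0,0,0],"gripper": 1}
    - {"xyz": [0,0,-0.4],"turn": [0,0,0],"gripper": 1}
    - {"xyz": [0,0,-0.4],"turn": [0,0,0],"gripper": 1}
    - {"xyz": [0,0,-0.4],"turn": [0,0,0],"gripper": 1}
    - {"xyz": [0,0,-0.4],"turn": [0,0,0],"gripper": 1}
    - {"xyz": [0,0,-0.4],"turn": [0,0,0],"gripper": 1}
    - {"xyz": [0,0,0],"turn": [0,0,0],"gripper": 1}

```text
time_s: 28.63
position: [0.4799, -0.0829, 0.1257]
tool_rot: [[1.0, -0.005, 0.005], [-0.002, -0.907, -0.421], [0.007, 0.421, -0.907]]
ft_force: [-0.0, 0.0, -0.7]
grip_width: 0.0853
```

```bash
python3 - <<'E'
from h import *
r,peb=dish(390,480)
for x in r: print(x)
print(peb); o=env.observe();print(o["time_s"],o["position"],o["ft_force"])
# depth: dish rim / pebbles, scoop, bystanders
for n in("top","side"):
    im,d=cams.get_image(n);ci=cams.camera_info(n);H=hsv(im);old=np.load(f"pics/{n}0.npz")["im"]
    v,u=np.mgrid[:480,:640];E=ci["extrinsics"];X=np.stack([(u-ci["cx"])/ci["fx"]*d,(v-ci["cy"])/ci["fy"]*d,d],-1)@E[:3,:3].T+E[:3,3]
    k=(d>0)&(abs(X[...,2]-.034)<.006)&(abs(X[...,0]-.474)<.11)&(abs(X[...,1]+.325)<.11)
    P=X[k][:,:2];print(n,"rim",len(P),circ(P) if len(P)>20 else "")
    k=(d>0)&(X[...,2]>.008)&(X[...,2]<.035)&(np.hypot(X[...,0]-.474,X[...,1]+.325)<.066)&((H[...,2]<150)&((H[...,1]>60)|(H[...,2]<70)))
    for b,s,c in blobs(k,4): print("  peb",s[4],X[b].mean(0).round(3))
    blue=(H[...,0]>103)&(H[...,0]<125)&(H[...,1]>140)&(H[...,2]>60)&(d>0);Ho=hsv(old);bo=(Ho[...,0]>103)&(Ho[...,0]<125)&(Ho[...,1]>140)&(Ho[...,2]>60)
    for nm,mk in(("new",blue),("old",bo)): print(nm,[(s[4],c.round(1).tolist()) for b,s,c in blobs(mk,60)])
    k=blue&(np.hypot(X[...,0]-.69,X[...,1]-.2)<.09)
    if k.any(): print("scoop blue z range",X[k][:,2].min(),X[k][:,2].max(),X[k].mean(0))
E
```

```text
((np.float32(428.4), np.float32(254.0), np.float32(25.224407)), array([ 0.4685, -0.3129]))
[array([ 0.642, -0.494]), array([ 0.493, -0.353]), array([ 0.453, -0.324]), array([ 0.425, -0.348]), array([ 0.302, -0.384])]
28.6833 [ 0.47945101 -0.08333048  0.12433255] [-0.07230842  0.53875513 -0.59797417]
top rim 189 (array([ 0.47556599, -0.32115992]), np.float64(0.07647729200698222))
  peb 8 [ 0.483 -0.348  0.021]
  peb 21 [ 0.453 -0.323  0.018]
  peb 4 [ 0.447 -0.348  0.02 ]
  peb 50 [ 0.422 -0.345  0.02 ]
new [(np.int32(433), [267.3, 188.0]), (np.int32(238), [350.2, 192.2]), (np.int32(896), [134.3, 213.7]), (np.int32(169), [279.6, 259.1]), (np.int32(217), [527.3, 307.3]), (np.int32(721), [28.0, 354.8]), (np.int32(60), [5.9, 325.9])]
old [(np.int32(237), [350.2, 192.2]), (np.int32(902), [134.2, 213.7]), (np.int32(169), [279.6, 259.1]), (np.int32(633), [230.4, 273.3]), (np.int32(219), [527.3, 307.2]), (np.int32(65), [24.3, 363.2])]
scoop blue z range -0.00019357748250659057 0.2867494570723137 [0.66864071 0.19740073 0.13965207]
side rim 178 (array([ 0.47646844, -0.31975507]), np.float64(0.07712691626569605))
  peb 7 [ 0.416 -0.335  0.019]
new [(np.int32(115), [633.6, 171.2]), (np.int32(412), [370.5, 189.1]), (np.int32(114), [635.0, 238.7]), (np.int32(923), [202.6, 301.3]), (np.int32(268), [226.3, 275.1]), (np.int32(695), [608.2, 291.5]), (np.int32(319), [301.6, 324.3])]
old [(np.int32(424), [370.1, 189.0]), (np.int32(268), [226.3, 275.1]), (np.int32(319), [301.5, 324.3]), (np.int32(1697), [307.9, 399.4])]
scoop blue z range -0.001608911927943879 0.2853119044452366 [0.65933571 0.21288897 0.141544  ]
```

```bash
python3 -c "
from rig import order
print(order.close_job())"
```

```text
the job is handed in; nothing more can be done
None
```

I tipped the six pebbles into the white dish, hung the empty scoop on the orange peg by its eye, and slid the dish under the lens. I handed the job in at about 29 s of the 67 s allowed; no verdict was reported.

- **Dish:** depth from the two cameras put the rim's centre at (0.476, −0.321) and (0.476, −0.320). The black spot measured (0.473, −0.322) and (0.476, −0.328), so the dish is off by at most about 8 mm; the limit is 22 mm. A circle fit on the top view disagreed, giving (0.469, −0.313), but it may have caught the pale disc instead of the rim.
- **Pebbles:** I saw all six in the dish after tipping and again midway through the push. In the last numeric check they merged into only a few blobs, all inside the dish, so I could not count them separately at the end.
- **Scoop:** after release I saw it hanging by its eye against the crossbar. The last check still found it at the rack, topping out at 0.286 m, about the height of the peg.
- **Bystanders:** the jar lid and pipette were within a pixel or so of where they started. I saw the petri dish in place in an earlier view but did not measure it at the end.
- **Microscope:** the wrist force stayed within about 3 N in the readings I took, and I saw no sign of a bump.

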